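Unload a gated visor segment, change ends at the clip, load the gate cutter

ROBOT

A 6-joint arm with a two-finger parallel gripper is mounted at the origin on the work surface. World frame = base frame: x ahead of the robot, y to its left, z up, the work surface at z = 0. Lengths are in m, angles in rad, forces in N, time in s.
With the tool pointing down it reaches from about 0.35 to 0.85 m from the base axis. Payload 8.1 kg.
Tool frame: the origin (TCP) lies at the very end of the fingers, on their centre line; the grasp point (between the pads) lies behind it (ctrl.pinch_z is the z of the grasp point in the tool frame, in m); z points along the fingers, y is the direction in which the jaws open and shut (so a half turn about z gives the same grasp; the last joint's range is limited). The gripper opens to 93 mm and grips with 3 to 60 N. Pads are 15 mm wide; open, the fingers measure 128 mm over their backs; the gripper's body (75 mm by 188 mm) begins 65 mm behind the grasp point.
Start: joints at [-1.254, 0.13, 1.488, -0, 1.523, -0.085], TCP at [0.235, -0.552, 0.219] pointing down, gripper open.
Joint ranges: [-2.96, 2.96], [-0.89, 2.26], [0.02, 2.5], [-1.34, 4.48], [0, 2.73], [-2.66, 2.66]. Speed limits (rad/s): [2.39, 2.39, 2.79, 3.14, 3.14, 3.14].

INTERFACE

Orientations are given as a unit quaternion [x, y, z, w].
In Python, from plant import ctrl gives the robot as it stands. Calls block until the motion is done:
- ctrl.movep(position, orientation): joint-space move of the TCP to a pose.
- ctrl.move_l(position, rotation=None, vel=0.15, threshold=None): straight line of the TCP; rotation=None keeps the orientation; vel is the mean speed in m/s. With threshold (N) it stops when the force on the tool has changed by that much, and returns True; else False.
- ctrl.move_j(angles): joint-space move.
- ctrl.grip(opening): opening from 0.0 (shut) to 1.0 (fully open); the grip force is fixed at half the most; returns when the fingers have stopped.
- ctrl.pause(seconds).
- ctrl.inverse_kinematics(position, orientation): joint angles nearest the present ones, or None.
- ctrl.get_obs(): the state.
- ctrl.snapshot(name): name is "scene" or "top" or "wrist"; returns the picture (384x512x3 uint8, red, green, blue); there is no depth.
- ctrl.get_calibration(name): a dict with "camera_matrix" (3x3 intrinsics, pixels), "rvec" (rotation vector, rad) and "tvec" (3), from world to camera coordinates, as OpenCV has them. Camera axes: x right, y down, z forward; pixel columns grow to the right and rows downward; lengths in m; the calibration is good to about 2 mm. The wrist camera is an equidistant fisheye: a pixel r from the principal point sees the ray r / f radians off the axis. A picture is of the moment at which its call begins: read the wrist's pose just before it. get_calibration takes no time and is no camera call; for the wrist camera it gives the pose at the moment of the call.
A pose or a line that the arm cannot do raises ctrl.Unreachable and nothing moves.
- ctrl.close_job(): hands the job in, once; it reports no verdict.
Trained networks look in the newest picture that a camera, given by its name, has taken for a name from the list of things; names that differ only in an ending like _2 or _b are one class to them, and where a whole thing is asked for, a point or a joint stands for the part that bears it (a point fixed in the world has none). Each returns a list of dicts, best first, with "confidence" (0 to 1); they miss things now and then, are a little off and sometimes report something else, mostly with a low value. They report only what shows in the picture. A call takes as long as a camera call.
- ctrl.outline_of(thing, camera): "mask" (384x512 bool, what is visible of it) and "extent" ([left, top, right, bottom] in pixels, round what is visible of it).
- ctrl.mark_of(thing, camera): "location" ([column, row] in pixels: a listed point, or the origin of a listed thing).
The state is a dict: "time": time; "qpos": joint angles; "qd": joint speeds; "tau": joint torques, N m; "eef_pos": TCP position; "eef_rot": TCP orientation; "force": force on the tool from outside, world axes, zero at the start; "torque": the same for the moment, N m; "opening": opening from 0.0 (shut) to 1.0 (fully open).
Only numpy, scipy, OpenCV 4.12 (cv2) and the standard library are available. Lean on these libraries where they do the work, as an engineer would, in place of code of your own. Each camera call takes 0.05 s, during which the arm holds its last target.

TASK

Take the visor segment that still has its gate tab: draw it straight up out of the slotted stand by that tab and press it down onto the rest of the spring clip, upright, and let go. Then lift it out of the clip by its plain end and feed it under the guard of the gate cutter, so that it stands fully home in the nest with the tab between the open jaws, and let go. Don't knock it hard against the cutter, keep it upright on the way, and leave the trimmed segment, the switch cover, the nippers and the brush where they are.

Things in the scene. Friction and masses are not known exactly. Their poses are not given: they have to be found in the camera images.
- visor: Visor segment to move: flat smoky grey polycarbonate plate 180 long (its y), 8 thick (x), 60 high (z), about 100 g, lower corners rounded (10 mm), with a gate tab on its top edge near the -y end; the +y end is plain. Origin: centre of the underside. It starts in one slot of the stand, its top edge 3 mm below the stand's top: only the tab stands out (31 mm).
- visor_tab (a point): Middle of the visor's gate tab: 60 mm towards -y from the visor's origin, 80 mm above its underside. The tab is of the same plastic, 26 long (y), 8 thick (x), and reaches from the top edge (60 mm) to 94 mm above the underside.
- visor_plain (a point): Point on the visor's plain end: 65 mm towards +y from its origin, 50 mm above its underside (plate 8 mm thick here).
- visor_trimmed: The other visor segment: the same plate without a tab, about 90 g, sunk in the stand's other slot. Origin and axes as the visor's. Leave it.
- stand: Cast aluminium slotted stand, fixed: 150 (x) by 215 (y) by 73 high, origin at the centre of its underside, on a granite slab whose top is 25 mm above the work surface (all things stand on it). Two parallel slots along y at x = -32 and +32 mm, 11 wide, 185 long, floor 10 mm above the origin; flat top at 73 mm.
- clip: Steel spring clip, fixed: base 80 (x) by 70 (y), origin at the centre of its underside, highest edge 72 mm. Along its y: a rigid cheek (+x side, 52 long, face at x = +4 mm, rising 28 mm above the rest, flared outward above that) and a sprung leaf with a flared lip (-x side, 46 long). The mouth between them is 25 mm wide at the top and 5 mm at its narrowest, 20 mm above the rest.
- clip_rest (a point): Centre of the clip's rest (52 long), 18 mm above the clip's underside; axes as the clip's. The visor's origin goes here, its y along the clip's y, either way round, within 50 mm along. The leaf yields to a plate pressed straight down (about 5 to 10 N, most at 20 mm above the rest) and then holds it against the cheek with about 3 N, its middle plane at x = 0.
- cutter: Bench gate cutter, fixed, not running: base 120 (x) by 385 (y), from y = +107 to -278 mm, 16 thick; origin on its underside below the middle of the nest; highest point (clear guard) 153 mm. Its nipper has two open jaws that point to +y, from y = -120 to -45 mm, 28 mm apart, 62 to 74 mm above the nest floor; air cylinder behind them.
- cutter_nest (a point): Centre of the nest floor, 16 mm above the cutter's underside, axes as the cutter's; the visor's origin belongs here, tab end to -y. The nest is a slot along y, 11 wide, 20 deep, mouth flared to 21 wide over the top 5 mm: two pairs of rails (y -75..-25 and +20..+70) and a low stop at each end, 185 apart, flared to 193 at the top (20 mm above the floor).
- cutter_guard (a point): Middle of the underside of the clear flat guard over the jaws: 66 wide (x), from y = -121 to -43 mm of the cutter, 132 mm above the nest floor. So the tab comes in only from the +y side, with the visor's underside 22 to 36 mm above the nest floor, and is then lowered; there is no room for fingers at the tab.
- switch_cover: Black bakelite switch cover on the slab, 85 by 85 by 34 high, loose. Origin: centre of its underside. Leave it.
- nippers: Hand sprue nippers with yellow dipped grips, lying on the slab, 170 long (its x, jaws to +x), 16 high, loose. Origin at the underside, near the pivot. Leave them.
- brush: Wooden block brush lying on its side, brass bristles towards its +x, 175 long (its y), 42 wide, 45 high, loose. Origin: centre of its underside. Leave it.

How it is judged:
By the outcome, as a careful person would: the job done as asked, in the order asked, and still so for the second after the job is handed in, with the robot touching nothing.
It also fails if it takes over 61 s, if anything falls off the work surface, if the arm or the gripper's body presses on something with over 40 N, if the wrist force passes 120 N, or if a joint passes its speed limit or range.

## Working session

There is one attempt and no reset: what is moved stays moved. The work goes in short steps, each a Python script; the robot and the scene stay as the last script left them, time stands still between calls to the robot, and variables do not carry over. Pictures are saved under pics/ and viewed, and the job is handed in when it is done.

```bash
ls; mkdir -p pics; cat > h.py <<'E'
import numpy as np, cv2
from scipy.spatial.transform import Rotation as R
from plant import ctrl
def snap(n,f):
    im=ctrl.snapshot(n); cv2.imwrite('pics/'+f,im[:,:,::-1]); return im
def cal(n):
    c=ctrl.get_calibration(n); K=np.array(c['camera_matrix'],float); r=np.array(c['rvec'],float).ravel(); t=np.array(c['tvec'],float).ravel()
    return K,R.from_rotvec(r).as_matrix(),t
def ray(n,px,c=None):
    K,Rm,t=c or cal(n)
    x=(px[0]-K[0,2])/K[0,0]; y=(px[1]-K[1,2])/K[1,1]
    if n=='wrist':
        th=np.hypot(x,y); s=np.sin(th)/th if th>1e-9 else 1; d=np.array([x*s,y*s,np.cos(th)])
    else: d=np.array([x,y,1.])
    return -Rm.T@t, Rm.T@(d/np.linalg.norm(d))
def atz(n,px,z,c=None):
    o,d=ray(n,px,c); return o+d*(z-o[2])/d[2]
def proj(n,p,c=None):
    K,Rm,t=c or cal(n); q=(Rm@np.atleast_2d(p).T).T+t
    if n=='wrist':
        th=np.arctan2(np.hypot(q[:,0],q[:,1]),q[:,2]); rr=np.hypot(q[:,0],q[:,1])+1e-12
        x=q[:,0]/rr*th;y=q[:,1]/rr*th
    else: x=q[:,0]/q[:,2];y=q[:,1]/q[:,2]
    return np.stack([K[0,0]*x+K[0,2],K[1,1]*y+K[1,2]],1)
E
python3 - <<'E'
from h import *
print(ctrl.get_obs(), ctrl.pinch_z)
for n in ['scene','top','wrist']:
    snap(n,n+'0.png'); K,Rm,t=cal(n); print(n,K.round(1).tolist(),(-Rm.T@t).round(3),Rm.round(2).tolist())
for n in ['top','scene']:
  for th in ['visor','visor_tab','visor_plain','visor_trimmed','stand','clip','clip_rest','cutter','cutter_nest','cutter_guard','switch_cover','nippers','brush']:
    print(n,th,[(np.round(m['location'],1).tolist(),round(m['confidence'],2)) for m in ctrl.mark_of(th,n)[:3]])
E
```

```text
pics
{'time': 0.0, 'qpos': array([-1.25438992e+00,  1.31156585e-01,  1.48929053e+00,  1.65770044e-05,
        1.52303751e+00, -8.54080289e-02]), 'qd': array([-1.05373740e-03,  5.87083886e-05,  1.64699991e-03, -6.40395404e-04,
        9.27618597e-05, -2.05475675e-03]), 'tau': array([ 2.26128621e-03, -5.59846687e+01, -4.91754019e+01,  7.68924016e-02,
        3.54654598e-02, -1.53811893e-04]), 'eef_pos': array([ 0.23449071, -0.5516388 ,  0.21758404]), 'eef_rot': array([ 9.79885580e-01,  1.99557900e-01, -1.00794506e-04, -9.40638741e-04]), 'force': array([0.72151335, 0.22686643, 0.27299464]), 'torque': array([ 0.01136836,  0.04642108, -0.03373655]), 'opening': 1.001488901059425} -0.0188
scene [[484.4, 0.0, 245.6], [0.0, 484.4, 196.4], [0.0, 0.0, 1.0]] [1.283 0.034 1.088] [[-0.07, 1.0, -0.01], [0.82, 0.06, -0.58], [-0.57, -0.05, -0.82]]
top [[408.0, 0.0, 252.2], [0.0, 408.0, 185.1], [0.0, 0.0, 1.0]] [0.455 0.003 1.123] [[0.01, -1.0, 0.01], [-0.99, -0.01, -0.17], [0.17, -0.01, -0.99]]
wrist [[297.3, 0.0, 255.7], [0.0, 297.3, 191.6], [0.0, 0.0, 1.0]] [ 0.297 -0.524  0.385] [[0.39, -0.92, -0.
[... 535 characters left out ...]

top brush [([248.9, 142.3], 0.85)]
scene visor [([351.7, 219.2], 0.67)]
scene visor_tab [([328.1, 196.8], 0.67)]
scene visor_plain [([379.9, 213.1], 0.75)]
scene visor_trimmed [([352.6, 196.7], 0.67), ([118.5, 133.0], 0.3)]
scene stand [([351.8, 207.6], 0.82), ([355.1, 202.3], 0.57)]
scene clip [([254.8, 199.6], 0.7)]
scene clip_rest [([254.4, 197.6], 0.92), ([350.5, 220.4], 0.5)]
scene cutter [([157.2, 177.6], 0.91)]
scene cutter_nest [([156.7, 172.7], 0.67)]
scene cutter_guard [([116.8, 135.6], 0.93), ([352.8, 207.6], 0.69)]
scene switch_cover [([345.2, 277.3], 0.73), ([248.1, 270.5], 0.57), ([379.6, 215.3], 0.42)]
scene nippers [([136.9, 249.0], 0.6)]
scene brush [([251.9, 272.3], 0.78)]
```

View pics/top0.png

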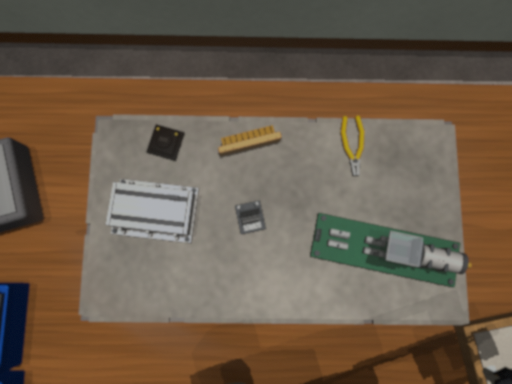

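View pics/scene0.png

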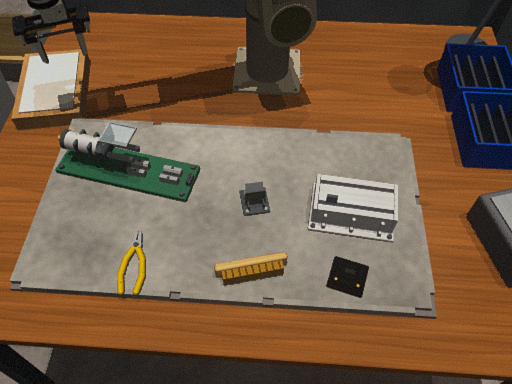

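View pics/wrist0.png

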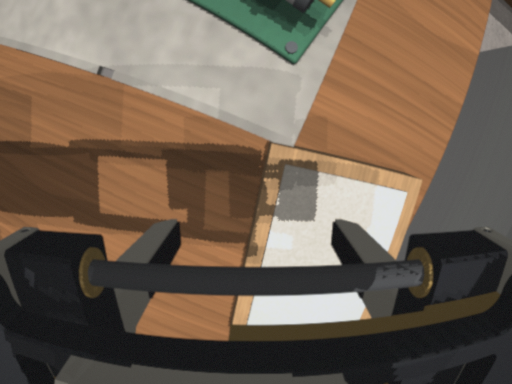

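```bash
python3 - <<'E'
from h import *
for n,px,z,l in [('top',(156,197.5),.035,'visor'),('top',(179,200.1),.115,'tab'),('top',(131.1,193.9),.085,'plain'),('top',(152.3,223.1),.035,'trim'),('top',(250.6,215.3),.043,'rest'),('top',(354.1,239.6),.041,'nest'),('top',(401.9,251.9),.173,'guard'),('top',(248.9,142.3),.025,'brush'),('top',(166.6,142.4),.025,'sw'),('top',(352.1,159),.025,'nip'),
 ('scene',(351.7,219.2),.035,'visor'),('scene',(328.1,196.8),.115,'tab'),('scene',(379.9,213.1),.085,'plain'),('scene',(254.4,197.6),.043,'rest'),('scene',(156.7,172.7),.041,'nest'),('scene',(116.8,135.6),.173,'guard'),('scene',(351.8,207.6),.025,'stand')]:
  print(n,l,atz(n,px,z).round(3))
for n,c in [('top',(100,110,210,250)),('scene',(300,160,410,250)),('top',(220,190,280,245)),('top',(300,200,480,300)),('scene',(50,110,210,210)),('scene',(225,170,285,225))]:
  im=cv2.imread(f'pics/{n}0.png')[c[1]:c[3],c[0]:c[2]]; s=min(790/im.shape[1],590/im.shape[0]); cv2.imwrite(f'pics/c_{n}_{c[0]}.png',cv2.resize(im,None,fx=s,fy=s,interpolation=cv2.INTER_CUBIC))
E
```

```text
top visor [0.6   0.246 0.035]
top tab [0.584 0.171 0.115]
top plain [0.602 0.299 0.085]
top trim [0.531 0.253 0.035]
top rest [ 0.555 -0.008  0.043]
top nest [ 0.494 -0.281  0.041]
top guard [ 0.462 -0.357  0.173]
top brush [ 0.759 -0.001  0.025]
top sw [0.756 0.227 0.025]
top nip [ 0.716 -0.287  0.025]
scene visor [0.597 0.246 0.035]
scene tab [0.588 0.176 0.115]
scene plain [0.607 0.306 0.085]
scene rest [ 0.552 -0.007  0.043]
scene nest [ 0.486 -0.28   0.041]
scene guard [ 0.475 -0.363  0.173]
scene stand [0.554 0.25  0.025]
```

```bash
ls pics
```

```text
c_scene_225.png
c_scene_300.png
c_scene_50.png
c_top_100.png
c_top_220.png
c_top_300.png
scene0.png
top0.png
wrist0.png
```

View pics/c_scene_300.png

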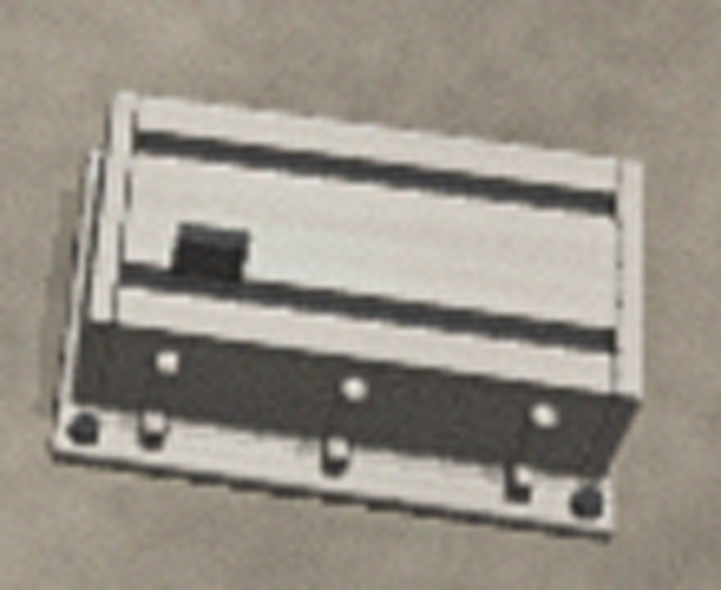

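View pics/c_top_220.png

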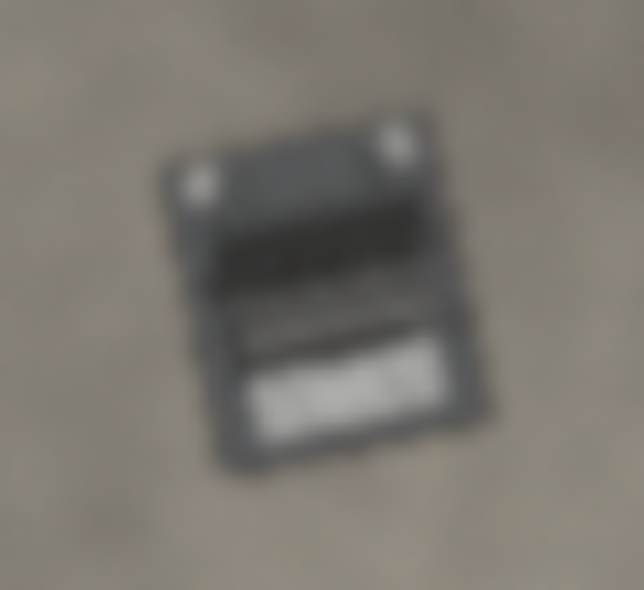

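View pics/c_top_300.png

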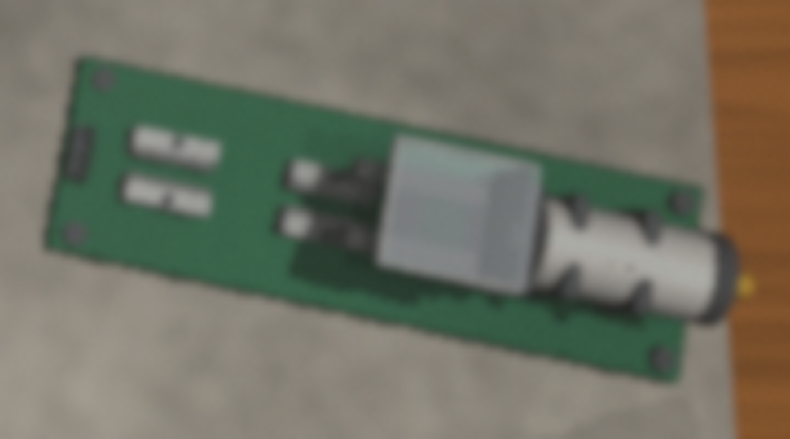

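View pics/c_scene_50.png

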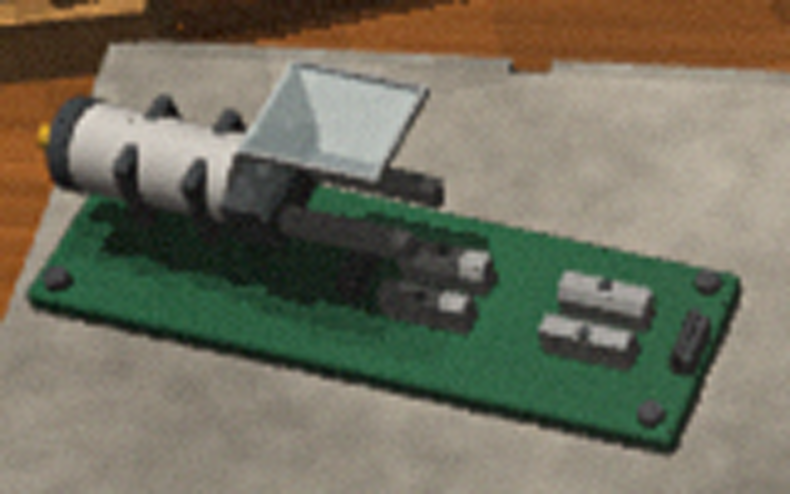

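View pics/c_scene_225.png

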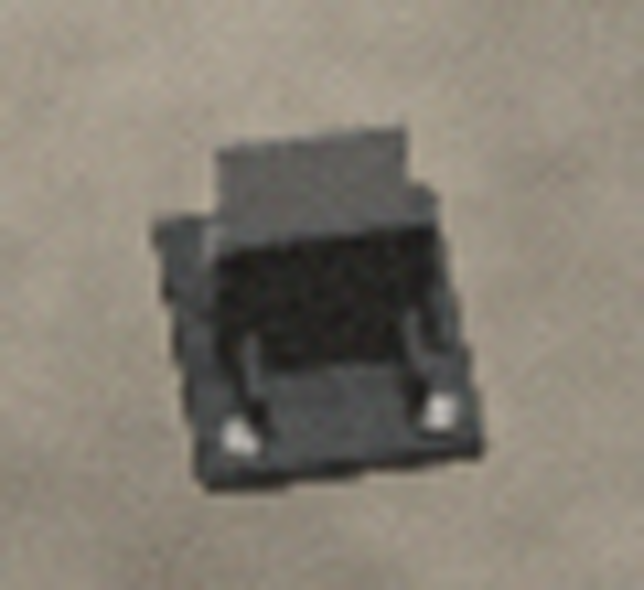

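```bash
cat >> h.py <<'E'
def ori(a):
    """a: world angle (deg) of tool x, tool down"""
    c,s=np.cos(np.radians(a)),np.sin(np.radians(a))
    return R.from_matrix(np.array([[c,s,0],[s,-c,0],[0,0,-1]])).as_quat()
E
python3 - <<'E'
from h import *
for nm,p,a in [('cut',[.495,-.33,.28],76),('clip',[.56,-.055,.26],103),('stand',[.575,.20,.27],84)]:
    ctrl.movep(np.array(p),ori(a)); ctrl.pause(.2)
    c=cal('wrist'); snap('wrist',f'w_{nm}.png'); np.savez(f'cal_{nm}.npz',K=c[0],R=c[1],t=c[2])
    print(nm,ctrl.get_obs()['eef_pos'].round(4),ctrl.get_obs()['qpos'].round(2),ctrl.get_obs()['time'])
    for th,z in {'cut':[('cutter_nest',.041),('cutter_guard',.173),('cutter',.025)],'clip':[('clip_rest',.043),('clip',.025)],'stand':[('visor',.035),('visor_tab',.115),('visor_plain',.085),('stand',.025)]}[nm]:
        for m in ctrl.mark_of(th,'wrist')[:2]: print(th,np.round(m['location'],1),round(m['confidence'],2),atz('wrist',m['location'],z,c).round(4))
E
```

```text
cut [ 0.4943 -0.3309  0.2797] [-0.68  0.1   1.41 -0.    1.63 -0.43] 3.0083
cutter_nest [243.4 131.9] 0.7 [ 0.489  -0.2794  0.041 ]
cutter_guard [237.6 228. ] 0.88 [ 0.4668 -0.3632  0.173 ]
cutter [243.8 130.7] 0.6 [ 0.4891 -0.2786  0.025 ]
cutter [392.5 108.5] 0.18 [ 0.7146 -0.2937  0.025 ]
clip [ 0.56   -0.0562  0.26  ] [-0.19  0.02  1.53 -0.    1.59 -0.42] 4.5
clip_rest [256.4 129.3] 0.89 [ 0.5486 -0.0042  0.043 ]
clip [258.4 128.6] 0.76 [ 0.5513 -0.0034  0.025 ]
stand [0.5753 0.1988 0.2701] [ 0.25  0.14  1.39 -0.    1.62  0.35] 5.85
visor [268.3 130.8] 0.78 [0.5969 0.247  0.035 ]
visor_tab [272.8 187.1] 0.72 [0.5927 0.1886 0.115 ]
visor_plain [268.5  80.5] 0.83 [0.6014 0.3091 0.085 ]
stand [245.6 129.3] 0.9 [0.5664 0.2519 0.025 ]
```

```bash
python3 - <<'E'
import cv2
for n in ['cut','clip','stand']:
    im=cv2.imread(f'pics/w_{n}.png'); cv2.imwrite(f'pics/w_{n}_b.png',cv2.resize(im[30:250,110:410],None,fx=2.6,fy=2.6,interpolation=cv2.INTER_CUBIC))
E
```

```text
(no output)
```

View pics/w_cut_b.png

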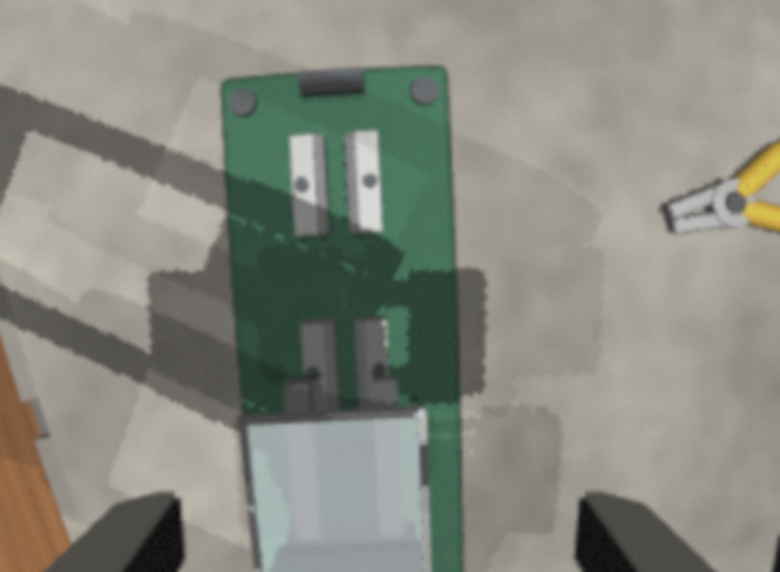

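View pics/w_clip_b.png

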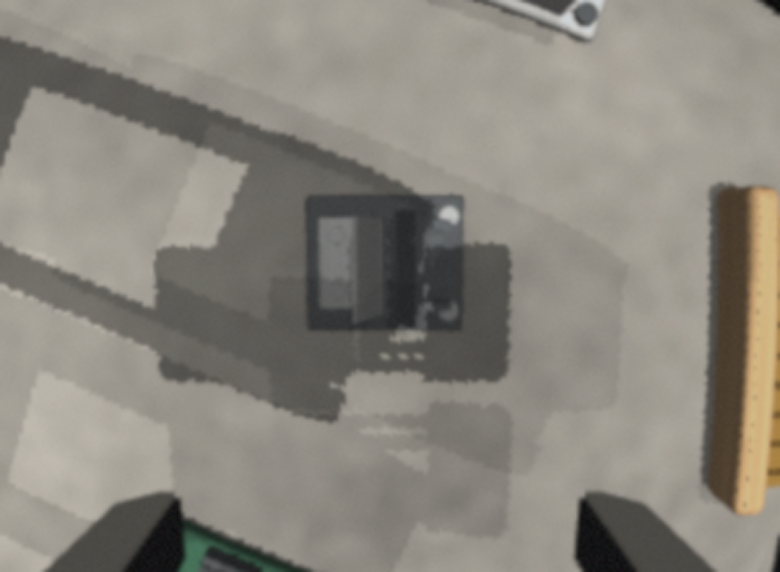

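View pics/w_stand_b.png

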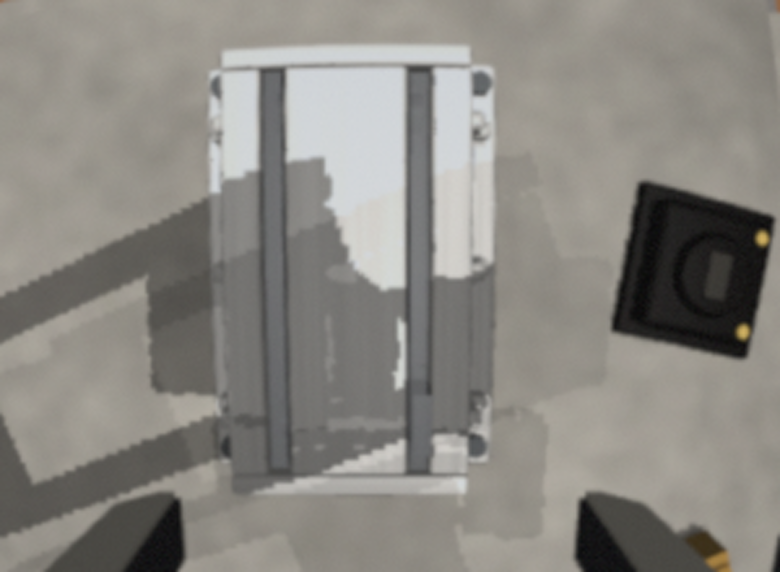

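```bash
cat > fit.py <<'E'
from h import *
def world(n,pts,z):
    d=np.load(f'cal_{n}.npz'); c=(d['K'],d['R'],d['t'])
    return np.array([atz('wrist',(p[0]/2.6+110,p[1]/2.6+30),zz,c)[:2] for p,zz in zip(pts,np.broadcast_to(z,len(pts)))])
def fit(L,W):
    L=np.array(L,float);W=np.array(W);lc=L.mean(0);wc=W.mean(0);a=L-lc;b=W-wc
    th=np.arctan2((a[:,0]*b[:,1]-a[:,1]*b[:,0]).sum(),(a*b).sum())
    Rm=np.array([[np.cos(th),-np.sin(th)],[np.sin(th),np.cos(th)]]);t=wc-Rm@lc
    s=np.linalg.norm(b)/np.linalg.norm(a)
    return t,np.degrees(th),s,(W-(L@Rm.T+t))*1000
pr=lambda n,f:print(n,f[0].round(4),round(f[1],2),'scale',round(f[2],4),'\n',f[3].round(1).tolist())
px=[(408,68),(432,68),(407,472),(432,472),(260,68),(286,68),(267,472),(291,472)]
L=[(26.5,92.5),(37.5,92.5),(26.5,-92.5),(37.5,-92.5),(-37.5,92.5),(-26.5,92.5),(-37.5,-92.5),(-26.5,-92.5)]
pr('stand',fit(np.array(L)/1e3,world('stand',px,.098)))
# cutter: base corners
W=world('cut',[(222,82),(446,67)],.041); pr('cutbase',fit(np.array([(-60,107),(60,107)])/1e3,W))
px=[(327,134),(347,131),(327,236),(351,231)]
pr('rails',fit(np.array([(-5.5,70),(5.5,70),(-5.5,20),(5.5,20)])/1e3,world('cut',px,[.058,.058,.058,.058])))
for z in (.028,.032):
  pr('clip',fit(np.array([(-40,35),(40,35),(40,-35),(-40,-35)])/1e3,world('clip',[(306,196),(463,196),(463,330),(306,330)],z)))
E
python3 fit.py; python3 - <<'E'
import cv2
im=cv2.imread('pics/w_cut.png')
cv2.imwrite('pics/w_cut_c.png',cv2.resize(im[50:200,185:300],None,fx=5,fy=4,interpolation=cv2.INTER_CUBIC))
im=cv2.imread('pics/w_clip.png')
cv2.imwrite('pics/w_clip_c.png',cv2.resize(im[95:165,220:300],None,fx=8,fy=8,interpolation=cv2.INTER_CUBIC))
im=cv2.imread('pics/w_stand.png')
cv2.imwrite('pics/w_stand_c.png',cv2.resize(im[150:225,240:320],None,fx=7.5,fy=7.5,interpolation=cv2.INTER_CUBIC))
E
```

```text
stand [0.566  0.2487] -6.03 scale 0.9888 
 [[-0.1, -1.8], [-0.6, -1.6], [0.5, 1.3], [1.0, 1.2], [-0.3, -0.5], [0.1, -1.1], [-0.5, 1.3], [-0.2, 1.3]]
cutbase [ 0.4866 -0.2835] -11.09 scale 0.9758 
 [[1.4, -0.3], [-1.4, 0.3]]
rails [ 0.4859 -0.2815] -12.74 scale 1.0203 
 [[0.7, -0.2], [-0.1, 1.1], [-1.0, -1.4], [0.5, 0.5]]
clip [ 0.5513 -0.0067] 12.93 scale 1.0053 
 [[-0.0, -0.2], [0.1, -0.1], [0.9, 0.3], [-0.9, -0.0]]
clip [ 0.5512 -0.0065] 12.93 scale 0.9953 
 [[0.4, -0.4], [-0.2, -0.5], [0.4, 0.6], [-0.6, 0.4]]
```

View pics/w_cut_c.png

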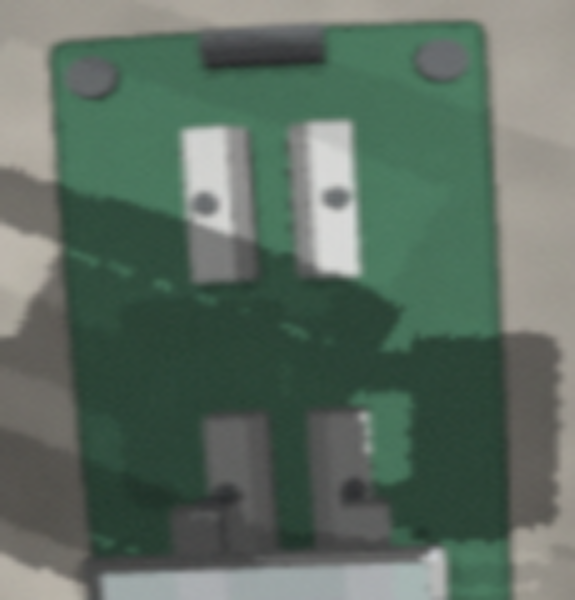

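View pics/w_clip_c.png

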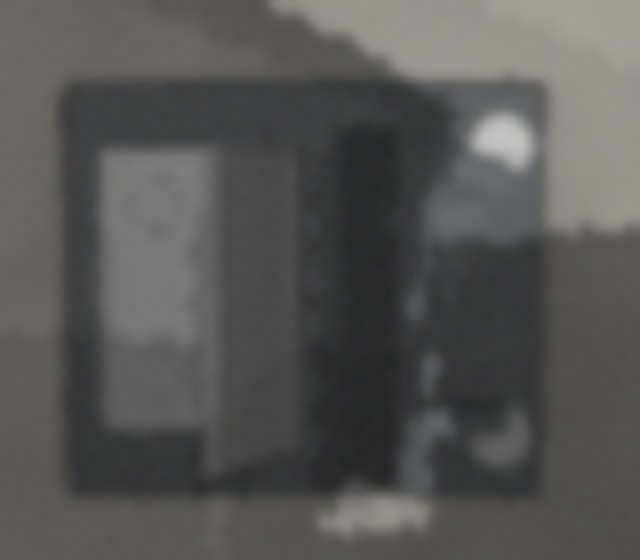

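View pics/w_stand_c.png

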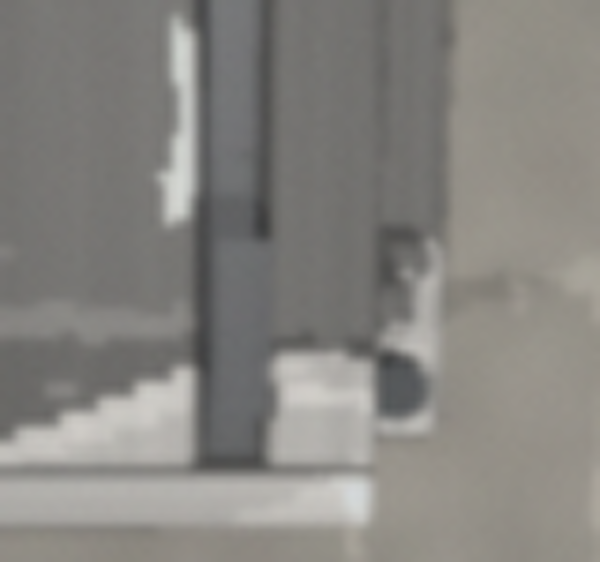

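```bash
cat > fit2.py <<'E'
from h import *
from scipy.optimize import least_squares
d=np.load('cal_cut.npz'); c=(d['K'],d['R'],d['t'])
# (px crop, localx key, y or None, z)
obs=[((182,130),-1,70,.061),((353,122),1,70,.061),((192,283),-1,20,.061),((360,275),1,20,.061),((203,416),-1,-25,.061),((368,411),1,-25,.061),
((250,130),-5.5,70,.056),((260,281),-5.5,20,.056),((290,125),5.5,70,.056),((298,273),5.5,20,.056),((272,413),-5.5,-25,.056),((308,411),5.5,-25,.056),((276,545),-5.5,None,.056),((313,546),5.5,None,.056),
((52,60),-60,None,.041),((92,540),-60,None,.041),((485,40),60,None,.041),((508,560),60,None,.041),((270,30),None,107,.041)]
def res(p):
    x,y,a,w=p; a=np.radians(a); out=[]
    for px,lx,ly,z in obs:
        q=atz('wrist',(px[0]/5+185,px[1]/4+50),z,c)[:2]-[x,y]
        l=np.array([np.cos(a)*q[0]+np.sin(a)*q[1],-np.sin(a)*q[0]+np.cos(a)*q[1]])*1e3
        if lx is not None: out.append(l[0]-(w*lx if abs(lx)==1 else lx))
        if ly is not None: out.append(l[1]-ly)
    return out
s=least_squares(res,[.487,-.28,-12,20],loss='soft_l1'); print(s.x.round(4)); print(np.round(res(s.x),1))
E
python3 fit2.py
```

```text
[  0.4863  -0.2816 -11.5469  21.7289]
[-0.4 -0.3  0.  -0.3 -0.3 -0.4 -0.4 -0.1  0.   1.  -0.3  0.6  0.5 -0.9
  0.7 -0.8 -0.   0.2 -0.2  1.3  1.6  0.5  0.1  0.7  0.2 -0.8  1.1  1.6
 -1.3 -1.2 -1.5]
```

```bash
python3 - <<'E'
from h import *
ctrl.grip(0.45)
ctrl.movep(np.array([.5917,.1865,.165]),ori(90-6.03)); ctrl.pause(.15)
c=cal('wrist'); im=snap('wrist','w_tab.png')
cv2.imwrite('pics/w_tab_b.png',cv2.resize(im[:,:,::-1][100:330,130:390],None,fx=2.5,fy=2.5,interpolation=cv2.INTER_CUBIC))
for th,z in [('visor_tab',.115),('visor_plain',.085),('visor',.035)]:
    for m in ctrl.mark_of(th,'wrist')[:2]: print(th,np.round(m['location'],1),round(m['confidence'],2),atz('wrist',m['location'],z,c).round(4))
o=ctrl.get_obs();print(o['time'],o['eef_pos'],o['opening'])
print(proj('wrist',[[.5917,.1865,.115],o['eef_pos']],c))
E
```

```text
visor_tab [251.1 210.4] 0.69 [0.5892 0.1857 0.115 ]
visor_plain [251.6  59.2] 0.91 [0.6022 0.3059 0.085 ]
visor_plain [241.8 324.4] 0.71 [0.5638 0.0492 0.085 ]
visor [251.  127.7] 0.72 [0.5949 0.2462 0.035 ]
7.8667 [0.59254548 0.18693081 0.16689147] 0.45075679417720954
[[254.12263374 209.07827243]
 [255.43558114 234.08752941]]
```

View pics/w_tab_b.png

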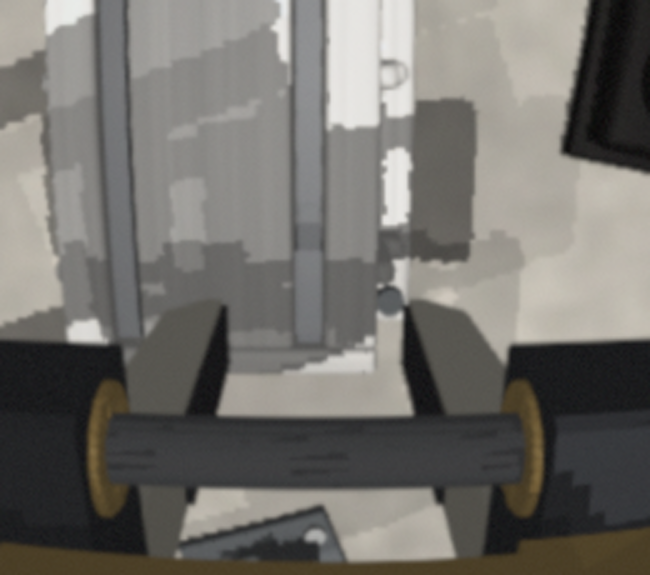

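```bash
python3 - <<'E'
from h import *
r=ctrl.move_l(np.array([.5912,.1862,.102]),ori(90-6.03),vel=.06,threshold=8); o=ctrl.get_obs();print(r,o['eef_pos'],o['force'])
ctrl.grip(0.0); o=ctrl.get_obs();print(o['opening']*93,o['force'],o['torque'],o['eef_pos'],o['time'])
for n in ['top','scene']: snap(n,n+'1.png')
E
```

```text
False [0.59160904 0.18629955 0.10262734] [-0.35028709 -0.03296236  0.48283127]
7.580385497983781 [-0.47255658 -0.16671037 -0.33746147] [-0.0344803  -0.10439756 -0.03323377] [0.59127352 0.18618519 0.1020681 ] 9.7
```

```bash
python3 - <<'E'
from h import *
p=ctrl.get_obs()['eef_pos']
r=ctrl.move_l(np.array([.5912,.1862,.19]),ori(90-6.03),vel=.05,threshold=15); o=ctrl.get_obs();print(r,o['eef_pos'],o['force'],o['torque'],o['opening']*93,o['time'])
c=cal('wrist'); im=snap('wrist','w_lift.png')
for n in ['top','scene']: snap(n,n+'2.png')
cv2.imwrite('pics/w_lift_b.png',cv2.resize(im[:,:,::-1][0:330,110:410],None,fx=1.8,fy=1.8,interpolation=cv2.INTER_CUBIC))
for th in ['visor_tab','visor_plain','visor']:
    for n in ['top','scene','wrist']:
        for m in ctrl.mark_of(th,n)[:1]: print(th,n,np.round(m['location'],1),round(m['confidence'],2))
b=cv2.imread('pics/scene2.png')[140:260,270:420]; cv2.imwrite('pics/s2b.png',cv2.resize(b,None,fx=4.5,fy=4.5,interpolation=cv2.INTER_CUBIC))
E
```

```text
False [0.59099751 0.1861558  0.18958672] [ 0.00972303 -0.01730784 -1.24686763] [-0.106033   -0.01716072 -0.00775841] 7.978238742760226 11.7083
visor_tab top [171.  192.4] 0.44
visor_tab scene [338.9 175.8] 0.66
visor_tab wrist [257.1 245.9] 0.71
visor_plain top [116.7 188.8] 0.49
visor_plain scene [386.1 192.1] 0.72
visor_plain wrist [257.   31.4] 0.98
visor scene [355.6 202.2] 0.65
visor wrist [256.6 128. ] 0.59
```

View pics/w_lift_b.png

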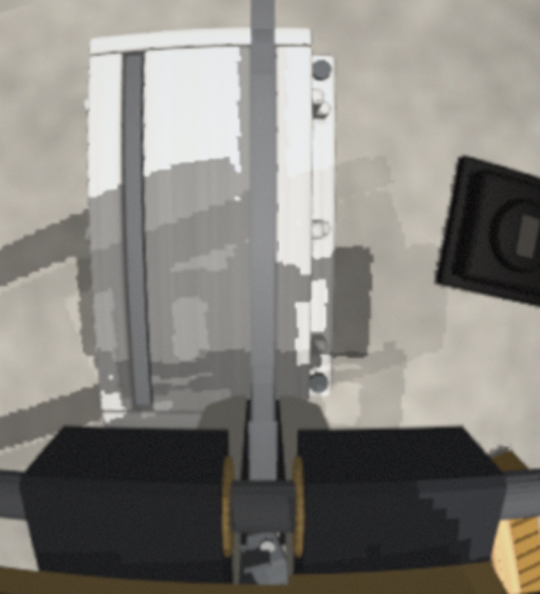

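View pics/s2b.png

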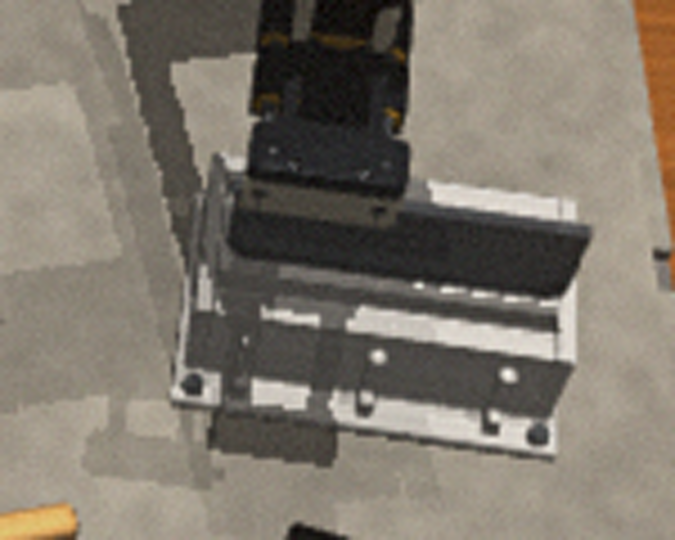

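```bash
python3 - <<'E'
from h import *
o=ctrl.get_obs();p=o['eef_pos'];print(o['eef_rot'],p)
yd=np.array([np.sin(np.radians(6.03)),np.cos(np.radians(6.03)),0]);xd=np.array([yd[1],-yd[0],0])
org=np.array([p[0],p[1],p[2]-.0671])+.06*yd
P=lambda x,y,z:org+xd*x+yd*y+np.array([0,0,z])
pts=[P(.004,.09,.06),P(-.004,.09,.06),P(.004,.08,0),P(.004,-.08,0),P(.004,0.03,.06),P(.004,0.03,0)]
q=proj('scene',pts); print(((q-[270,140])*4.5).round(0).tolist())
b=cv2.imread('pics/s2b.png')
for a in q: cv2.circle(b,tuple(int(v) for v in (a-[270,140])*4.5),4,(0,0,255),1)
cv2.imwrite('pics/s2c.png',b)
E
```

```text
[7.43314674e-01 6.68941921e-01 3.47733352e-05 8.44877022e-06] [0.59122293 0.18620891 0.19002268]
[[594.0, 234.0], [594.0, 221.0], [546.0, 297.0], [245.0, 254.0], [475.0, 217.0], [451.0, 283.0]]
```

View pics/s2c.png

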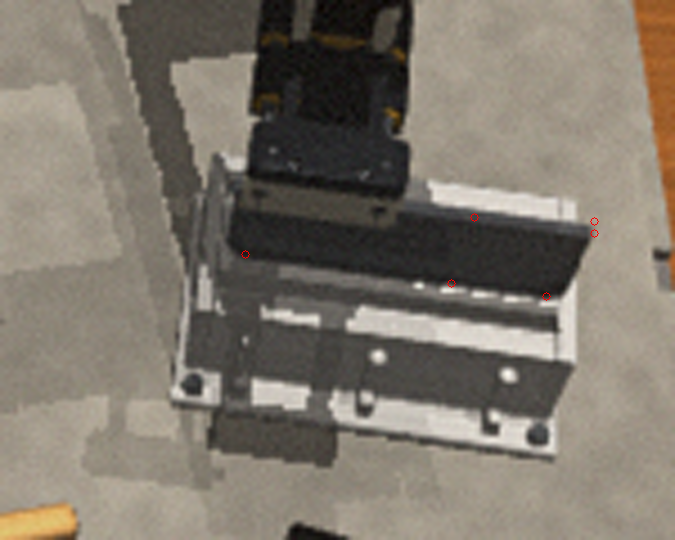

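```bash
python3 - <<'E'
from h import *
q=ori(102.93)
ctrl.move_l(np.array([.5590,-.0407,.19]),q,vel=.15)
ctrl.pause(.2); o=ctrl.get_obs();print(o['eef_pos'],o['torque'],o['force'],o['time'])
c=cal('wrist'); im=snap('wrist','w_overclip.png'); np.savez('cal_oc.npz',K=c[0],R=c[1],t=c[2])
for n in ['top','scene']: snap(n,n+'3.png')
cv2.imwrite('pics/w_oc.png',cv2.resize(im[:,:,::-1][60:260,170:340],None,fx=3.5,fy=3,interpolation=cv2.INTER_CUBIC))
b=cv2.imread('pics/scene3.png')[120:240,190:340]; cv2.imwrite('pics/s3b.png',cv2.resize(b,None,fx=4.5,fy=4.5,interpolation=cv2.INTER_CUBIC))
for n in ['wrist','scene']:
  for m in ctrl.mark_of('clip_rest',n)[:1]: print(n,atz(n,m['location'],.043),m['confidence'])
E
```

```text
[ 0.55905267 -0.04024325  0.18996643] [-0.05922587 -0.09687359 -0.00547118] [ 0.03126447 -0.56649599 -0.76690001] 14.1833
scene [ 0.55208573 -0.00732343  0.043     ] 0.7
```

View pics/w_oc.png

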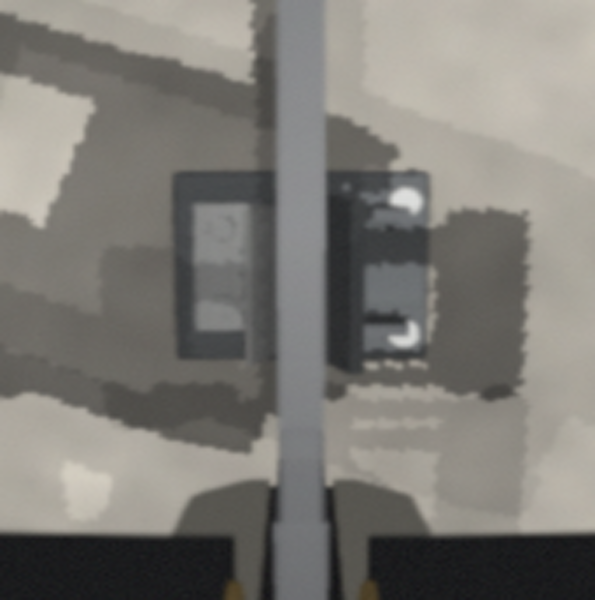

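View pics/s3b.png

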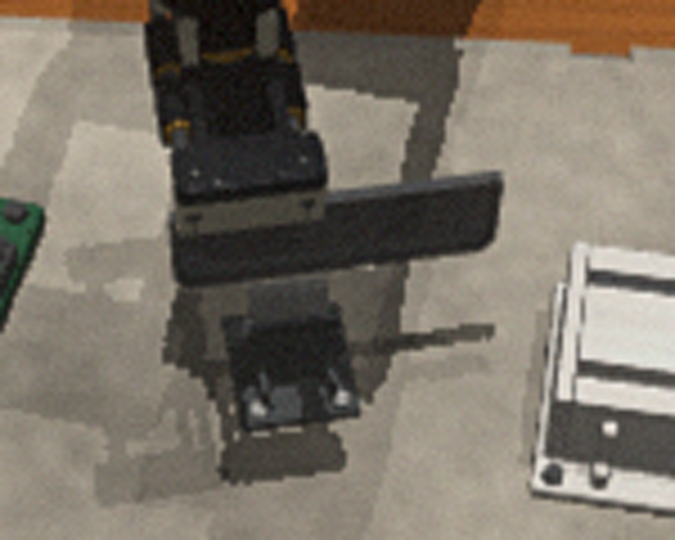

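```bash
python3 - <<'E'
from h import *
q=ori(102.93)
r=ctrl.move_l(np.array([.5590,-.0407,.145]),q,vel=.08,threshold=8); o=ctrl.get_obs(); print(r,o['eef_pos'],o['force'],o['torque'])
for z in [.132,.128,.124,.118,.113]:
    r=ctrl.move_l(np.array([.5590,-.0407,z]),q,vel=.03,threshold=16); o=ctrl.get_obs(); print(r,o['eef_pos'].round(4),o['force'].round(1),o['torque'].round(2),o['time'])
    if r: break
c=cal('wrist'); im=snap('wrist','w_ic.png')
cv2.imwrite('pics/w_ic_b.png',cv2.resize(im[:,:,::-1][0:300,150:360],None,fx=2.5,fy=2,interpolation=cv2.INTER_CUBIC))
snap('scene','scene4.png')
b=cv2.imread('pics/scene4.png')[140:240,190:315]; cv2.imwrite('pics/s4b.png',cv2.resize(b,None,fx=5,fy=5,interpolation=cv2.INTER_CUBIC))
E
```

```text
False [ 0.55892552 -0.04072299  0.14496256] [-0.38913148  0.08719896 -0.24871288] [-0.05468923 -0.08500627  0.02802664]
True [ 0.56   -0.0413  0.1393] [-1.6 -0.5  5.1] [-0.07  0.24  0.06] 15.475
```

View pics/s4b.png

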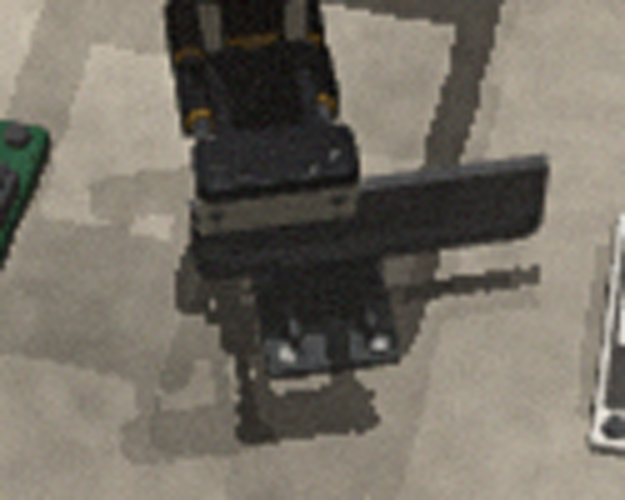

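```bash
python3 - <<'E'
from h import *
o=ctrl.get_obs(); print(o['eef_pos'].round(4),o['force'].round(1),o['torque'].round(2),o['time'],R.from_quat(o['eef_rot']).as_matrix()[:,0].round(4))
ctrl.pause(.1)
o=ctrl.get_obs(); print(o['eef_pos'].round(4),o['force'].round(1),o['torque'].round(2),o['time'])
E
```

```text
[ 0.56   -0.0414  0.1393] [-1.2 -1.7  5.1] [-0.05  0.17  0.04] 15.575 [-0.2236  0.9747 -0.0019]
[ 0.56   -0.0414  0.1393] [-1.3 -0.5  5.5] [-0.08  0.24 -0.04] 15.675
```

View pics/w_ic_b.png

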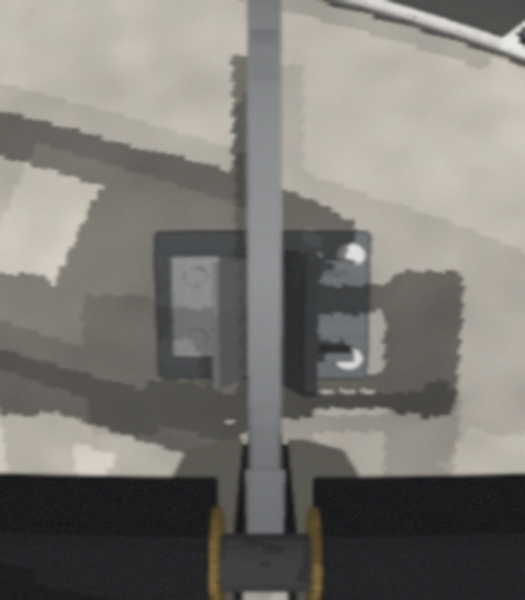

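```bash
python3 - <<'E'
from h import *
q=ori(102.93); b=np.array([.5590,-.0407])-.0006*np.array([.9746,.2238])
o=ctrl.get_obs(); r=ctrl.move_l(np.array([*b,.1405]),q,vel=.03); o=ctrl.get_obs(); print(r,o['eef_pos'].round(4),o['force'].round(1),o['torque'].round(2))
for z in [.136,.132,.128,.124,.118,.113]:
    r=ctrl.move_l(np.array([*b,z]),q,vel=.03,threshold=22); o=ctrl.get_obs(); print(r,o['eef_pos'].round(4),o['force'].round(1),o['torque'].round(2),o['opening']*93,o['time'])
    if r: break
E
```

```text
False [ 0.5584 -0.0408  0.1405] [0.9 0.5 0.2] [-0.08 -0.09 -0.01]
False [ 0.5585 -0.0408  0.1357] [ 2.5  0.9 -1.5] [-0.05 -0.58 -0.04] 7.776976786509834 16.225
False [ 0.5589 -0.0408  0.1324] [1.8 1.  3. ] [ 0.22 -0.56 -0.03] 7.823687814743409 16.5083
False [ 0.559  -0.0413  0.1287] [ 2.9 -0.7  2.7] [-0.14 -0.65  0.04] 7.674909522929237 16.7917
False [ 0.5584 -0.0407  0.1235] [ 4.  -0.6 -1.6] [-0.06 -1.03 -0.12] 7.685837716929361 17.075
False [ 0.558  -0.0407  0.1173] [ 3.7  0.2 -2.1] [ 0.12 -0.87 -0.01] 7.532354043415324 17.425
False [ 0.5581 -0.0408  0.1125] [ 3.5  0.5 -2.1] [ 0.07 -0.92 -0.11] 7.7958774016368535 17.7417
```

```bash
python3 - <<'E'
from h import *
q=ori(102.93); b=np.array([.5590,-.0407])-.0003*np.array([.9746,.2238])
r=ctrl.move_l(np.array([*b,.1045]),q,vel=.02,threshold=10); o=ctrl.get_obs(); print(r,o['eef_pos'].round(4),o['force'].round(1),o['torque'].round(2),o['time'])
ctrl.pause(.1);o=ctrl.get_obs(); print(o['eef_pos'].round(4),o['force'].round(1))
snap('scene','scene5.png'); c=cal('wrist'); im=snap('wrist','w5.png')
b=cv2.imread('pics/scene5.png')[140:240,190:315]; cv2.imwrite('pics/s5b.png',cv2.resize(b,None,fx=5,fy=5,interpolation=cv2.INTER_CUBIC))
E
```

```text
True [ 0.5591 -0.0408  0.1088] [-0.   1.   4.7] [ 0.03 -0.01  0.04] 18.075
[ 0.5591 -0.0408  0.1088] [0.2 0.7 5.8]
```

View pics/s5b.png

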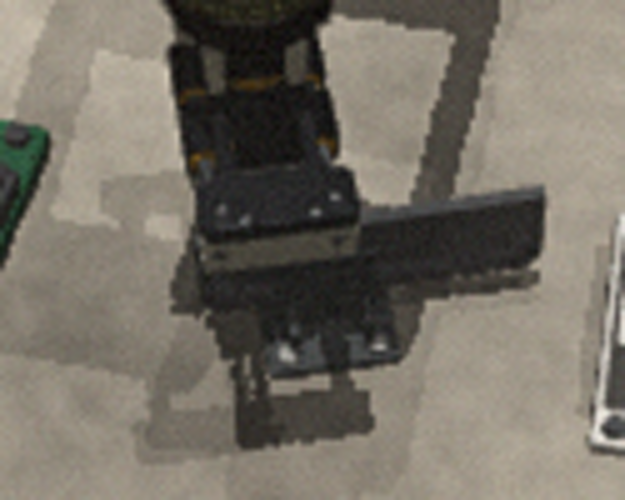

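View pics/w5.png

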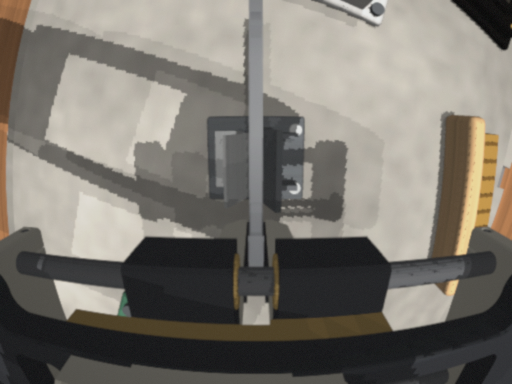

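```bash
python3 - <<'E'
from h import *
q=ori(102.93)
ctrl.grip(0.35); o=ctrl.get_obs(); print(o['opening'],o['force'].round(1),o['time'])
ctrl.move_l(np.array([.5590,-.0407,.165]),q,vel=.1)
ctrl.move_l(np.array([.5311,.0811,.165]),q,vel=.2)
ctrl.pause(.1)
c=cal('wrist'); im=snap('wrist','w6.png'); snap('scene','scene6.png'); snap('top','top6.png')
for n,z in [('wrist',0),('scene',0),('top',0)]:
  for th,z in [('visor_plain',.093),('visor_tab',.123),('visor',.043)]:
    for m in ctrl.mark_of(th,n)[:1]: print(n,th,np.round(m['location'],1),atz(n,m['location'],z,c if n=='wrist' else None).round(4),round(m['confidence'],2))
b=cv2.imread('pics/scene6.png')[130:250,190:340]; cv2.imwrite('pics/s6b.png',cv2.resize(b,None,fx=4.5,fy=4.5,interpolation=cv2.INTER_CUBIC))
o=ctrl.get_obs(); print(o['eef_pos'],o['time'])
E
```

```text
0.34661654000932085 [ 0.5 -0.3  0.1] 18.9
wrist visor_plain [254.1 201.4] [0.5296 0.0796 0.093 ] 0.75
wrist visor_tab [251.5 247. ] [0.534 0.052 0.123] 0.46
wrist visor [253.9 246.2] [0.5434 0.0166 0.043 ] 0.67
scene visor_plain [286.6 184. ] [0.5391 0.0743 0.093 ] 0.71
scene visor_tab [238.1 179.3] [ 0.5551 -0.0481  0.123 ] 0.59
scene visor [264.4 199.5] [0.5564 0.0195 0.043 ] 0.89
top visor_tab [264.6 209. ] [ 0.5633 -0.0411  0.123 ] 0.44
top visor [241.2 218.8] [0.5451 0.0172 0.043 ] 0.76
[0.53111504 0.08108799 0.16501793] 21.0917
```

View pics/s6b.png

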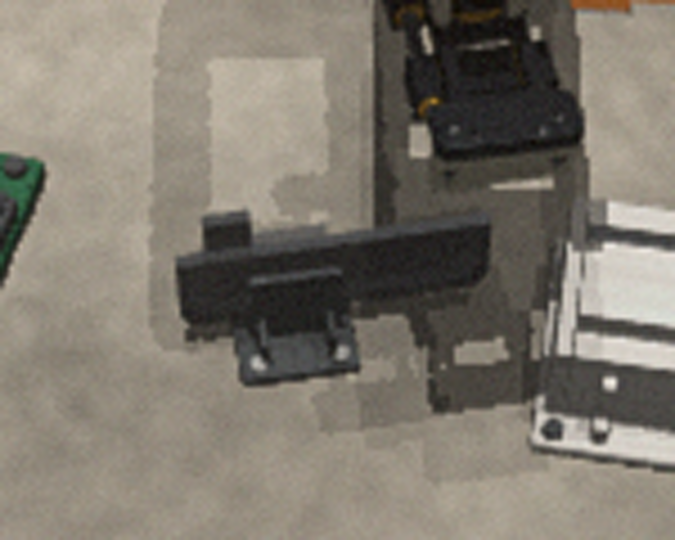

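View pics/w6.png

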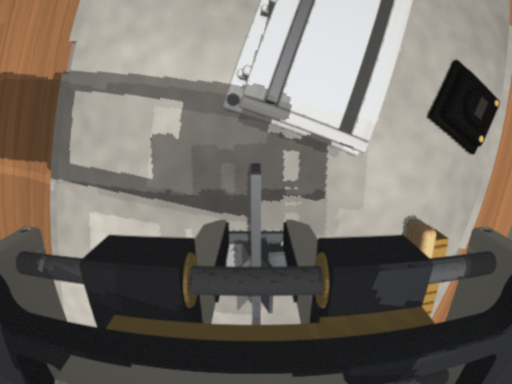

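```bash
python3 - <<'E'
from h import *
a=np.radians(12.93);yd=np.array([-np.sin(a),np.cos(a),0]);xd=np.array([np.cos(a),np.sin(a),0])
org=np.array([.5512,-.0066,.043])+.025*yd
P=lambda x,y,z:org+xd*x+yd*y+np.array([0,0,z])
pts=[P(.004,.09,.06),P(-.004,.09,.06),P(.004,.08,0),P(.004,-.08,0),P(.004,-.09,.06),P(.004,-.073,.094),P(.004,-.047,.094),P(.004,-.047,.06)]
q=proj('scene',pts)
b=cv2.imread('pics/s6b.png')
for s in q: cv2.circle(b,tuple(int(v) for v in (s-[190,130])*4.5+2),4,(0,0,255),1)
cv2.imwrite('pics/s6c.png',b)
w=proj('wrist',[P(0,.09,.06)]); print('pred end',w)
print(atz('wrist',(255.5,165),.103), P(0,.09,.06))
im=cv2.imread('pics/w6.png')[140:240,200:310]; cv2.imwrite('pics/w6b.png',cv2.resize(im,None,fx=5.5,fy=5.5,interpolation=cv2.INTER_CUBIC))
E
```

```text
pred end [[256.16223109 174.31937971]]
[0.52330431 0.11258461 0.103     ] [0.52546755 0.10548408 0.103     ]
```

View pics/s6c.png

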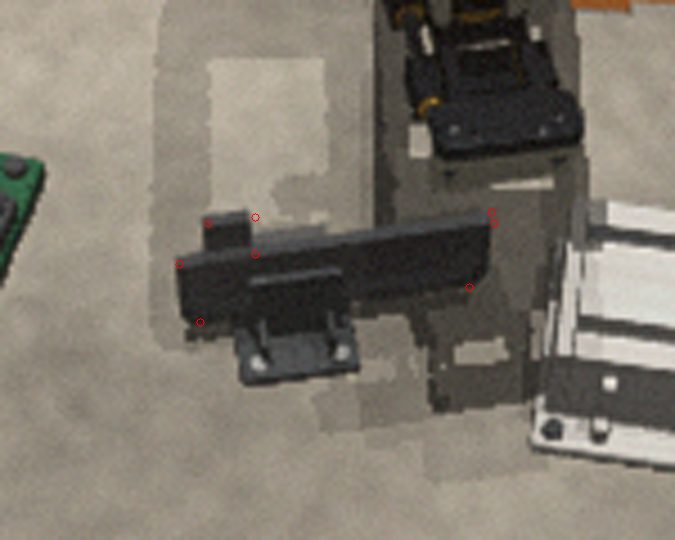

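View pics/w6b.png

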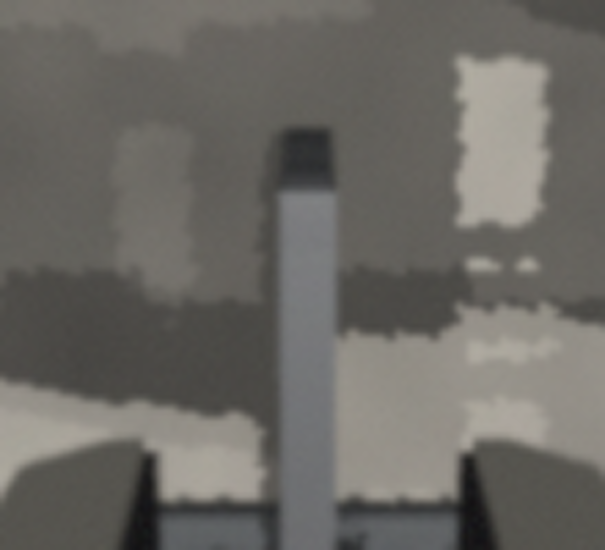

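```bash
python3 - <<'E'
from h import *
q=ori(102.93)
r=ctrl.move_l(np.array([.5310,.0811,.072]),q,vel=.1,threshold=8); o=ctrl.get_obs(); print(r,o['eef_pos'].round(4),o['force'].round(1))
ctrl.grip(0.0); o=ctrl.get_obs(); print(o['eef_pos'].round(4),o['opening']*93,o['force'].round(1),o['torque'].round(2),o['time'])
for z in [.08,.095,.115,.135]:
    r=ctrl.move_l(np.array([.5310,.0811,z]),q,vel=.05,threshold=25); o=ctrl.get_obs(); print(r,o['eef_pos'].round(4),o['force'].round(1),o['torque'].round(2),o['time'])
    if r: break
c=cal('wrist'); snap('wrist','w7.png'); snap('scene','scene7.png')
a=np.radians(12.93);yd=np.array([-np.sin(a),np.cos(a),0]);xd=np.array([np.cos(a),np.sin(a),0])
org=o['eef_pos']-[0,0,.0290]-.065*yd
P=lambda x,y,z:org+xd*x+yd*y+np.array([0,0,z])
pts=[P(.004,.09,.06),P(-.004,.09,.06),P(.004,.08,0),P(.004,-.08,0),P(.004,-.09,.06),P(.004,-.073,.094),P(.004,-.047,.094),P(.004,-.047,.06)]
qq=proj('scene',pts)
b=cv2.resize(cv2.imread('pics/scene7.png')[110:230,190:340],None,fx=4.5,fy=4.5,interpolation=cv2.INTER_CUBIC)
for s in qq: cv2.circle(b,tuple(int(v) for v in (s-[190,110])*4.5+2),4,(0,0,255),1)
cv2.imwrite('pics/s7b.png',b)
E
```

```text
False [0.5317 0.0812 0.0728] [-0.2  0.8  1.2]
[0.5311 0.0811 0.0722] 7.831539529430426 [-0.6 -0.3  1.2] [-0.13  0.04  0.02] 22.6917
False [0.5311 0.0814 0.0806] [-2.3  2.6  3.3] [ 0.09  0.32 -0.07] 23.0
False [0.5313 0.0812 0.0959] [-2.4  2.4  5.6] [-0.19  0.42 -0.13] 23.45
False [0.5312 0.0811 0.1152] [ 0.4  0.7 -1.2] [ 0.03 -0.08  0.  ] 24.0
False [0.5313 0.0811 0.1354] [-0.1  0.2 -1.9] [ 0.01 -0.07 -0.04] 24.55
```

View pics/s7b.png

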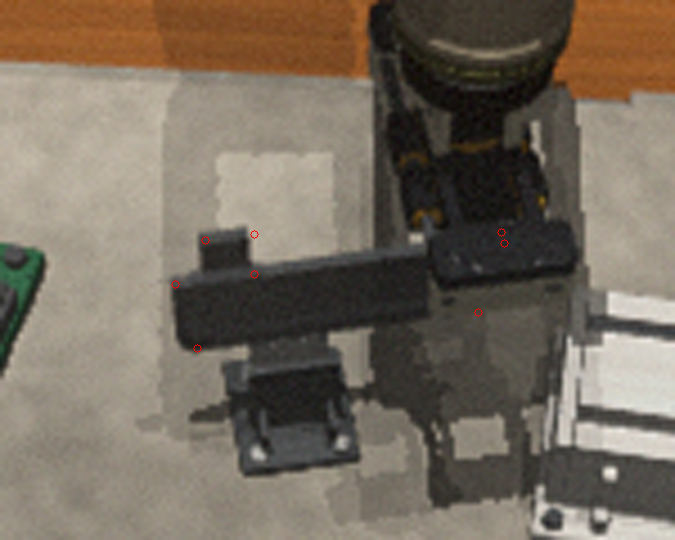

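View pics/w7.png

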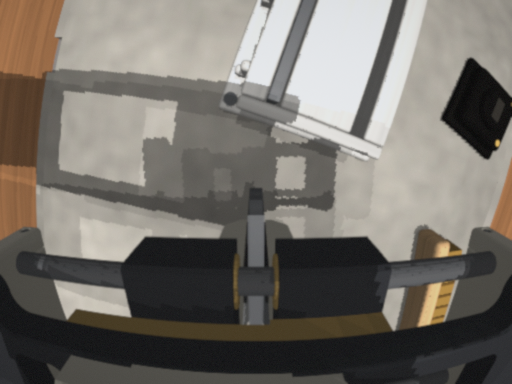

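```bash
python3 - <<'E'
from h import *
def C(a,x,y,z):
    a=np.radians(a); return np.array([.4863+np.cos(a)*x-np.sin(a)*y,-.2816+np.sin(a)*x+np.cos(a)*y,.041+z])
for n,c,s in [('scene',(50,110,210,210),4.94),('top',(300,200,480,300),4.39)]:
    b=cv2.imread(f'pics/{n}0.png')[c[1]:c[3],c[0]:c[2]]; b=cv2.resize(b,None,fx=s,fy=s,interpolation=cv2.INTER_CUBIC)
    for a,col in [(-11.55,(0,0,255)),(-13,(255,0,255))]:
        pts=[C(a,x,y,0) for x in(-.06,.06) for y in (.107,-.278)]+[C(a,x,y,.132) for x in(-.033,.033) for y in(-.043,-.121)]+[C(a,x,y,.02) for x in(-.0217,.0217) for y in(.07,.02)]
        for q in proj(n,np.array(pts)): cv2.circle(b,tuple(int(v) for v in (q-c[:2])*s+s/2),4,col,1)
    cv2.imwrite(f'pics/ov_{n}.png',b)
E
```

```text
(no output)
```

View pics/ov_scene.png

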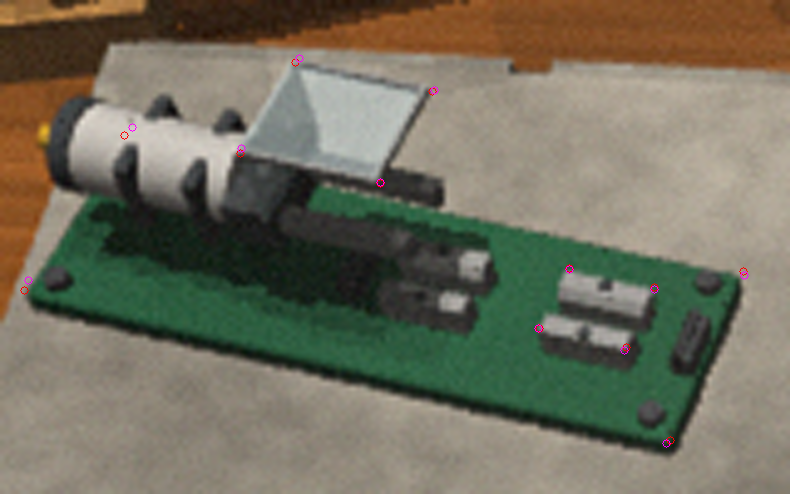

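View pics/ov_top.png

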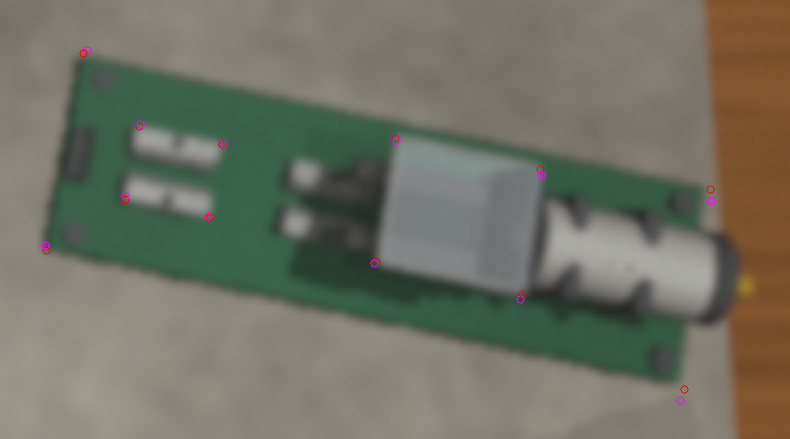

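```bash
cat >> h.py <<'E'
YAW=-11.2; NEST=np.array([.4863,-.2816,.041])
_a=np.radians(YAW); YD=np.array([-np.sin(_a),np.cos(_a),0]); XD=np.array([np.cos(_a),np.sin(_a),0])
QN=ori(90+YAW)
def tcp(x,y,z): return NEST+XD*x+YD*(y+.065)+np.array([0,0,z+.029])
def overlay(f,crop,org,s=4.5):
    P=lambda x,y,z:org+XD*x+YD*y+np.array([0,0,z])
    pts=[P(.004,.09,.06),P(-.004,.09,.06),P(.004,.08,0),P(.004,-.08,0),P(.004,-.09,.06),P(.004,-.073,.094),P(.004,-.047,.094),P(.004,-.047,.06)]
    b=cv2.resize(cv2.imread(f)[crop[1]:crop[3],crop[0]:crop[2]],None,fx=s,fy=s,interpolation=cv2.INTER_CUBIC)
    for q in proj('scene',pts): cv2.circle(b,tuple(int(v) for v in (q-crop[:2])*s+2),4,(0,0,255),1)
    cv2.imwrite(f[:-4]+'_ov.png',b)
E
python3 - <<'E'
from h import *
q=ori(102.93)
ctrl.move_l(np.array([.5311,.0811,.155]),q,vel=.1)
p=tcp(0,.115,0); p[2]=.16
ctrl.move_l(p,QN,vel=.12)
ctrl.move_l(tcp(0,.115,.029),QN,vel=.08,threshold=8)
ctrl.pause(.2); o=ctrl.get_obs(); print(o['eef_pos'].round(4),tcp(0,.115,.029).round(4),o['force'].round(1),o['torque'].round(2),o['time'])
snap('scene','scene8.png'); snap('wrist','w8.png'); snap('top','top8.png')
overlay('pics/scene8.png',(60,100,240,220),o['eef_pos']-[0,0,.029]-.065*YD,4.4)
E
```

```text
[ 0.5218 -0.1052  0.0997] [ 0.5213 -0.105   0.099 ] [-0.  -0.  -0.8] [ 0.02 -0.11  0.01] 27.8083
```

View pics/scene8_ov.png

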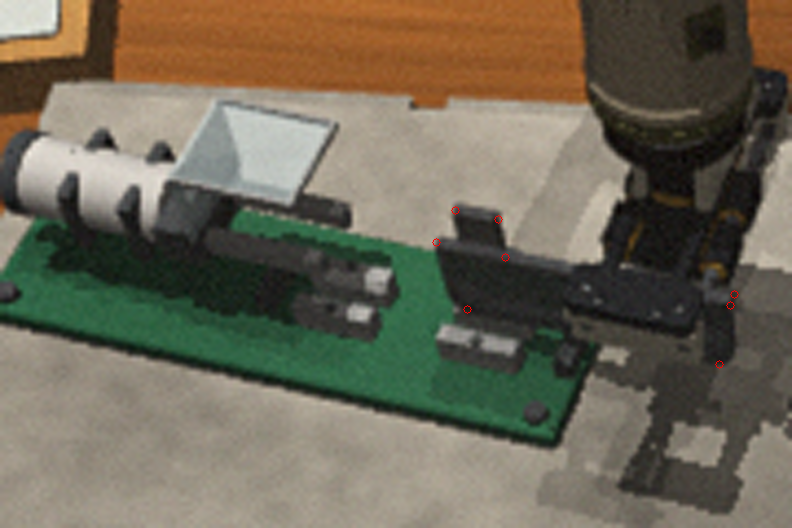

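View pics/w8.png

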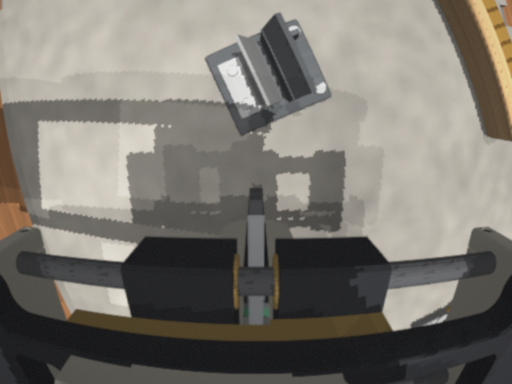

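```bash
python3 - <<'E'
from h import *
r=ctrl.move_l(tcp(0,0,.029),QN,vel=.06,threshold=6)
ctrl.pause(.2); o=ctrl.get_obs(); print(r,o['eef_pos'].round(4),tcp(0,0,.029).round(4),o['force'].round(1),o['torque'].round(2),o['time'])
snap('scene','scene9.png'); snap('wrist','w9.png'); snap('top','top9.png')
overlay('pics/scene9.png',(60,100,240,220),o['eef_pos']-[0,0,.029]-.065*YD,4.4)
b=cv2.imread('pics/top9.png')[190:300,300:480]; cv2.imwrite('pics/t9b.png',cv2.resize(b,None,fx=4.4,fy=4.4,interpolation=cv2.INTER_CUBIC))
E
```

```text
False [ 0.499  -0.2177  0.099 ] [ 0.4989 -0.2178  0.099 ] [ 0.5 -1.  -1.4] [ 0.09 -0.1   0.01] 30.225
```

View pics/scene9_ov.png

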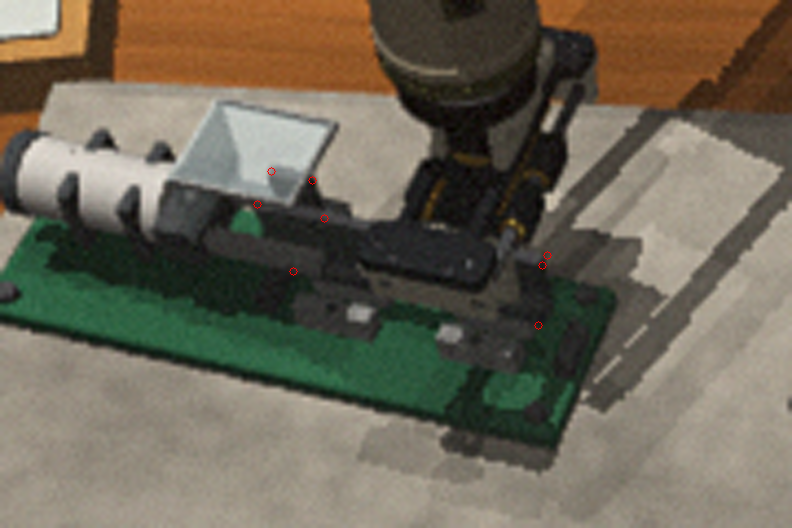

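View pics/w9.png

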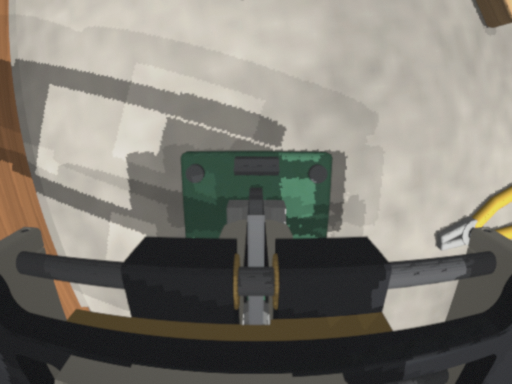

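View pics/t9b.png

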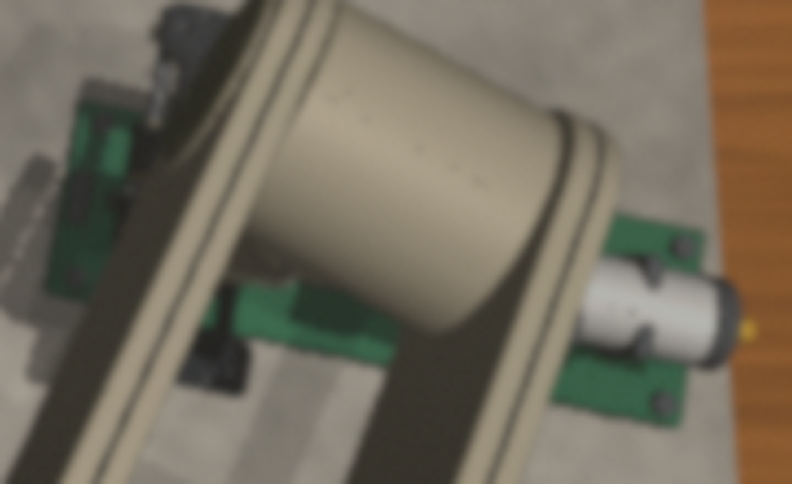

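```bash
python3 - <<'E'
from h import *
c=cal('wrist'); L=lambda x,y,z:NEST+XD*x+YD*y+np.array([0,0,z])
for n,p in [('baseL',L(-.06,.107,0)),('baseR',L(.06,.107,0)),('stopin',L(0,.0965,.02)),('stopfloor',L(0,.0925,.012)),('plate end top',L(0,.09,.089)),('plate end bot',L(0,.09,.039)),('railL y70',L(-.0217,.07,.02)),('railR',L(.0217,.07,.02))]: print(n,proj('wrist',[p],c).round(1))
b=cv2.imread('pics/w9.png')[140:245,170:345]; cv2.imwrite('pics/w9b.png',cv2.resize(b,None,fx=4.5,fy=4.5,interpolation=cv2.INTER_CUBIC))
E
```

```text
baseL [[179.5 154. ]]
baseR [[333.9 154.1]]
stopin [[256.9 171.6]]
stopfloor [[256.8 175. ]]
plate end top [[257.4 211.5]]
plate end bot [[257. 187.]]
railL y70 [[226.9 207.7]]
railR [[286.8 207.7]]
```

View pics/w9b.png

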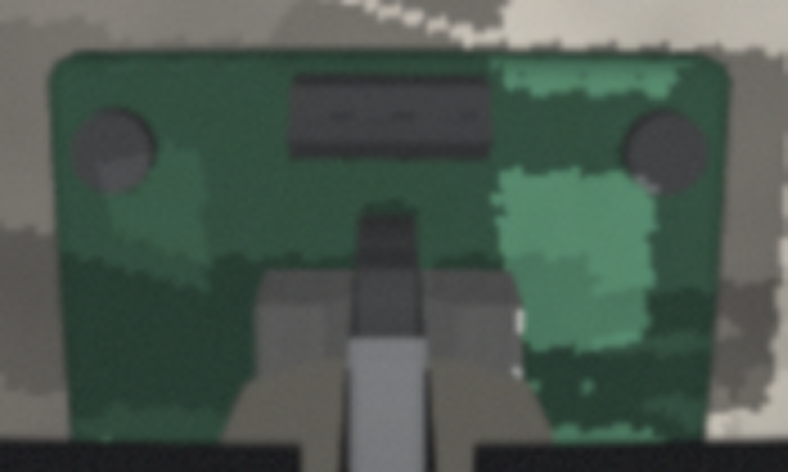

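```bash
python3 - <<'E'
from h import *
for z in [.020,.014,.008,.004]:
    r=ctrl.move_l(tcp(0,.0012,z),QN,vel=.03,threshold=8)
    o=ctrl.get_obs(); print(r,z,(o['eef_pos']-tcp(0,.0012,z)).round(4),o['force'].round(1),o['torque'].round(2),o['time'])
    if r: break
snap('wrist','w10.png'); b=cv2.imread('pics/w10.png')[140:245,170:345]; cv2.imwrite('pics/w10b.png',cv2.resize(b,None,fx=4.5,fy=4.5,interpolation=cv2.INTER_CUBIC))
E
```

```text
False 0.02 [-0.0003  0.0002 -0.0004] [ 0.5  0.1 -1.2] [-0.02 -0.04 -0.02] 30.825
False 0.014 [-0.0002  0.0001 -0.0003] [ 0.4  0.5 -1.2] [ 0.02 -0.04 -0.01] 31.175
False 0.008 [-0.0003  0.0002 -0.0004] [-0.5 -0.  -1.3] [ 0.06 -0.05 -0.04] 31.525
False 0.004 [-0.0002  0.0001 -0.0003] [ 0.4 -0.  -0.6] [ 0.11 -0.03 -0.04] 31.8083
```

View pics/w10b.png

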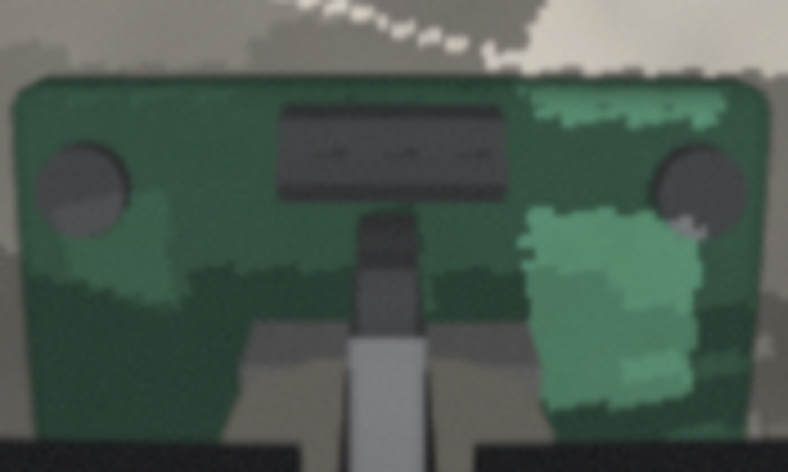

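```bash
python3 - <<'E'
from h import *
r=ctrl.move_l(tcp(0,.0012,-.006),QN,vel=.02,threshold=7)
o=ctrl.get_obs(); print(r,(o['eef_pos']-tcp(0,.0012,0)).round(4),o['force'].round(1),o['torque'].round(2),o['time'])
ctrl.pause(.1);o=ctrl.get_obs(); print((o['eef_pos']-tcp(0,.0012,0)).round(4),o['force'].round(1),o['torque'].round(2))
snap('scene','scene11.png'); overlay('pics/scene11.png',(60,100,240,220),NEST+.0012*YD,4.4)
E
```

```text
True [ 0.0006  0.     -0.0025] [-1.   0.1  5.1] [-0.06  0.1  -0.02] 32.2667
[ 0.0007  0.     -0.0025] [0.5 0.1 5.2] [-0.1   0.08 -0.03]
```

View pics/scene11_ov.png

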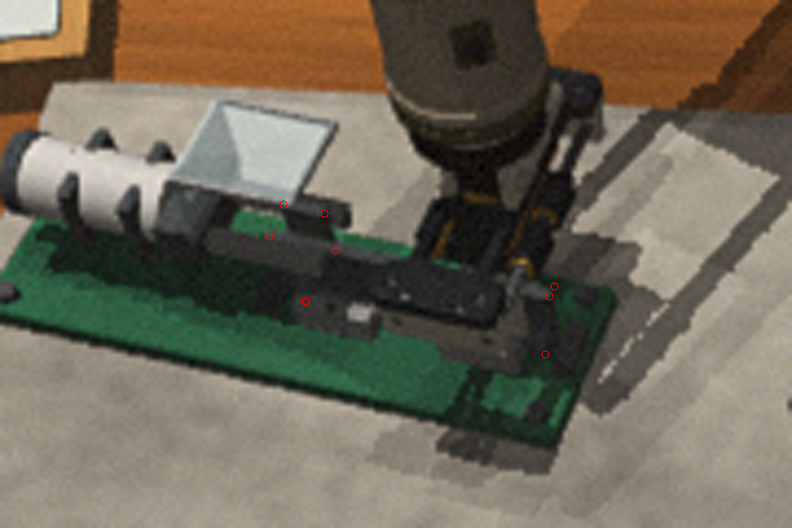

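```bash
python3 - <<'E'
from h import *
ctrl.grip(0.3); o=ctrl.get_obs(); print(o['opening'],o['force'].round(1),o['time'])
p=tcp(0,.0012,-.0025); p[2]=.2
ctrl.move_l(p,QN,vel=.1,threshold=6); 
p2=np.array([.62,-.05,.28]); ctrl.move_l(p2,QN,vel=.2)
ctrl.pause(.3); o=ctrl.get_obs(); print(o['eef_pos'],o['time'])
for n in ['scene','top','wrist']: snap(n,n+'12.png')
overlay('pics/scene12.png',(60,100,240,220),NEST,4.4)
b=cv2.imread('pics/top12.png')[190:300,300:480]; cv2.imwrite('pics/t12b.png',cv2.resize(b,None,fx=4.4,fy=4.4,interpolation=cv2.INTER_CUBIC))
b=cv2.imread('pics/scene12.png')[100:220,60:240]; cv2.imwrite('pics/s12b.png',cv2.resize(b,None,fx=4.4,fy=4.4,interpolation=cv2.INTER_CUBIC))
E
```

```text
0.2991692475170195 [-0.6  0.2  0. ] 32.9833
[ 0.6197374  -0.05051084  0.27990616] 36.025
```

View pics/scene12_ov.png

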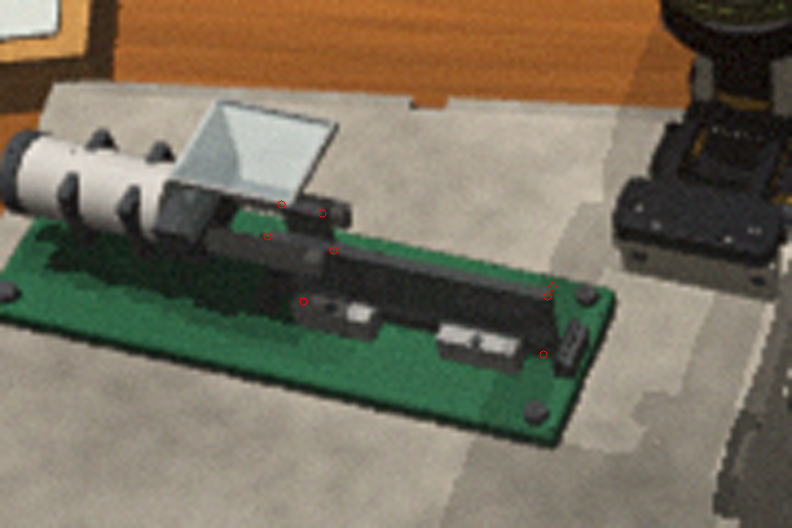

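View pics/t12b.png

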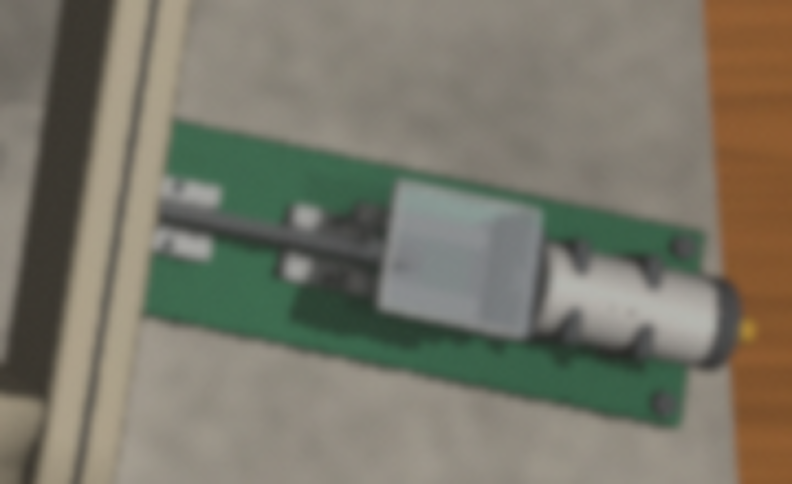

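View pics/scene12.png

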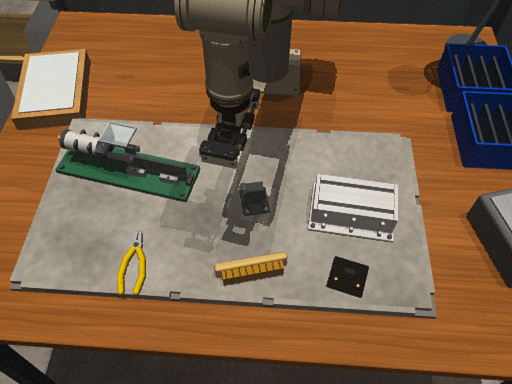

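```bash
python3 - <<'E'
from h import *
ctrl.move_l(np.array([.495,-.31,.28]),QN,vel=.2); ctrl.pause(.2)
c=cal('wrist'); snap('wrist','w13.png'); b=cv2.imread('pics/w13.png')[20:230,150:350]
s=2.8; b=cv2.resize(b,None,fx=s*1.3,fy=s,interpolation=cv2.INTER_CUBIC)
for z in (.06,):
  for y in(.09,-.04): 
    for x in (-.004,.004):
      q=proj('wrist',[NEST+XD*x+YD*y+np.array([0,0,z])],c)[0]; print(q); cv2.circle(b,(int((q[0]-150+.5)*s*1.3),int((q[1]-20+.5)*s)),4,(0,0,255),1)
cv2.imwrite('pics/w13b.png',b); print(ctrl.get_obs()['time'])
E
```

```text
[240.5308447   77.49679432]
[247.51203451  77.43776117]
[241.05559319 187.59157797]
[247.7299533 187.5975011]
38.0167
```

View pics/w13b.png

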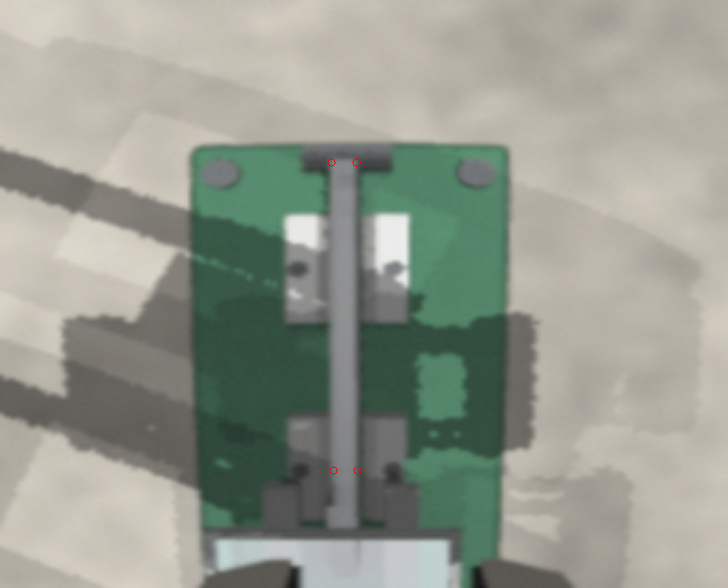

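```bash
python3 - <<'E'
from h import *
snap('scene','scene14.png'); 
b=cv2.imread('pics/scene14.png')[135:190,115:195]; s=9
b=cv2.resize(b,None,fx=s,fy=s,interpolation=cv2.INTER_CUBIC)
for x,y,z in [(.004,.09,.06),(.004,-.047,.06),(.004,0.02,.06),(.004,-.047,.094),(.004,-.073,.094),(.06,.107,0),(.0217,.07,.02),(.0217,.02,.02),(.0217,-.025,.02)]:
    q=proj('scene',[NEST+XD*x+YD*y+np.array([0,0,z])])[0]; cv2.circle(b,(int((q[0]-115+.5)*s),int((q[1]-135+.5)*s)),4,(0,0,255),1)
cv2.imwrite('pics/s14.png',b)
E
```

```text
(no output)
```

View pics/s14.png

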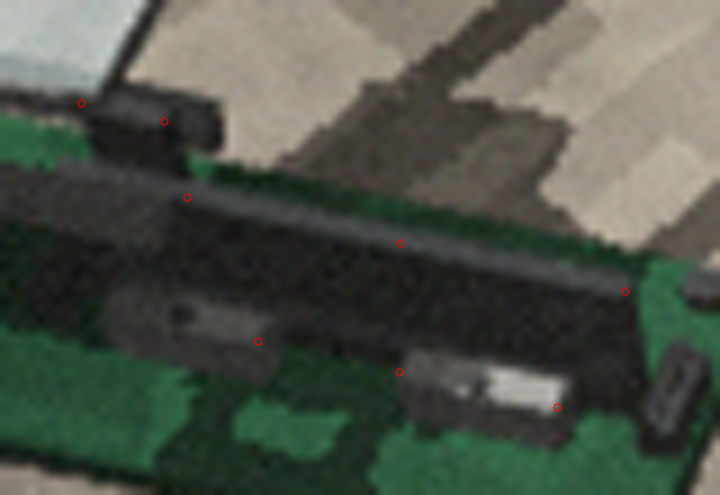

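```bash
python3 - <<'E'
from h import *
g=cv2.cvtColor(cv2.imread('pics/scene14.png'),cv2.COLOR_BGR2GRAY).astype(float)
g=cv2.GaussianBlur(g,(0,0),.6)
f=lambda x,y,z:proj('scene',[NEST+XD*x+YD*y+np.array([0,0,z])])[0]
a=f(.004,.09,.06);b=f(.004,-.03,.06); R_=[]
for col in range(140,184,3):
    row=a[1]+(b[1]-a[1])*(col-a[0])/(b[0]-a[0])
    rr=np.arange(row-3,row+4,.1); v=cv2.remap(g.astype(np.float32),np.full((1,len(rr)),col,np.float32),rr[None].astype(np.float32),cv2.INTER_CUBIC)[0]
    d=np.gradient(v); k=np.argmin(d); R_.append((col,round(rr[k]-row,2)))
print(R_); print('px for 5mm up at tab end',f(.004,-.047,.065)-f(.004,-.047,.06))
E
```

```text
[(140, np.float64(0.5)), (143, np.float64(0.6)), (146, np.float64(0.8)), (149, np.float64(0.8)), (152, np.float64(1.0)), (155, np.float64(1.2)), (158, np.float64(0.8)), (161, np.float64(0.9)), (164, np.float64(1.2)), (167, np.float64(0.7)), (170, np.float64(0.9)), (173, np.float64(0.5)), (176, np.float64(0.7)), (179, np.float64(0.8)), (182, np.float64(0.5))]
px for 5mm up at tab end [-0.36940727 -1.21571195]
```

```bash
python3 -c "
from h import *
ctrl.close_job(); print(ctrl.get_obs()['time'])"
```

```text
the job is handed in; nothing more can be done
the job is handed in; nothing more can be done
```

The job is handed in. The visor segment went from the stand to the spring clip and then into the cutter nest, and I let go of it both times. The robot clock read about 38 s at the last check.

**Stand to clip:** I drew the visor straight up by its tab and pressed it down until it stopped at the height of the clip's rest. I placed it 25 mm off the clip's centre along y, within the 50 mm allowed. After release the camera overlay showed it upright and level.

The first press stopped early, 29 mm above the rest, when a 16 N force limit tripped where the clip starts to narrow. I backed up about 1 mm, shifted 0.6 mm towards the leaf, and it then went in without the force limit tripping again.

**Clip to cutter:** I lifted it out by the plain end and fed it under the guard at 29 mm above the nest floor. No contact force showed on the way in, and I lowered it gently until it seated at about 6 N.

**Last checks:**
- **Nest fit:** the wrist picture showed the visor centred between the rails, with its plain end just inside the end stop.
- **Tab:** the scene and top pictures showed it under the guard, between the jaws.
- **Level:** the top edge was level to about 0.3 pixel, roughly 1 mm.
- **Other parts:** the trimmed segment, switch cover, nippers and brush looked unmoved, checked by eye only.

**Disagreements:**
- The gripper stopped about 2.5 mm lower than I calculated when the visor seated.
- During the feed, one wrist picture put the visor's plain end about 2 mm off. I moved the target 1.2 mm towards +y, and the final picture matched within a pixel.

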